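# Weigh two test tiles on the spring scale

### The arm

A 6-joint arm with a two-finger parallel gripper is mounted at the origin on the work surface. World frame = base frame: x ahead of the robot, y to its left, z up, the work surface at z = 0. Lengths are in mm, angles in rad, forces in N, time in s.
With the tool pointing down it reaches from about 275 to 750 mm from the base axis. Payload 10.2 kg.
Tool frame: the origin (TCP) lies between the finger pads; the fingertips stand 17 mm ahead of it and the grasp point (between the pads) lies 2 mm behind it (tips_ahead is the distance from the TCP to the fingertips, in mm); z points along the fingers, y is the line along which they close (so a half turn about z gives the same grasp; the last joint's range is limited). The gripper opens to 85 mm and grips with 20 to 120 N. Pads are 22 mm wide; open, the fingers measure 114 mm over their backs; the gripper's body (76 mm by 85 mm) begins 54 mm behind the grasp point. The pads swing forward as they close: fully open they stand 13 mm farther back than shut.
Start: joints at [1.038, 0.313, 1.498, -0, 1.331, -0.223], TCP at [160.069, 500.009, 221.594] pointing down, gripper open.
Joint ranges: [-2.94, 2.94], [-0.97, 2.17], [0.19, 2.56], [-1.23, 4.37], [0.02, 3.11], [-2.88, 2.88]. Speed limits (rad/s): [2.39, 2.39, 3.01, 3.14, 3.14, 3.14].

### API

Orientations are given as a unit quaternion [w, x, y, z].
In Python, from rig import sense, capture, finish_job, boxes_of, tips_ahead gives the robot as it stands.
- The arm moves only by the tool drive_tool, never from a script. Its argument "commands" is text: rows parted by semicolons, each of 7 numbers parted by spaces: the shift along the world's x, y, z in units of 0.1 m (1.0 is 0.1 m), then the turn, a rotation vector about the world's x, y, z in units of pi/4 rad (1.0 is pi/4 rad), then the opening in per cent of the stroke, from 0 (shut) to 100 (fully open). A call has 1 to 20 rows; each row shifts and turns the commanded pose from where the row before left it; what a row does not reach is not made up. A row lasts 1/12 s, in which the tool goes at most 41.7 mm and 7.16 degrees, less where a joint would pass 70% of its speed; a pose out of reach is approached as far as the arm can. A call with a number of a shift or a turn outside -1 to 1 is refused whole. A call with a gripper value outside its range is refused whole. The fingers move at their own pace and stop on an object; "force" is the grip in N (left out, the last holds). Time passes only in rows, so rows that do not move let the fingers close. It gives the time, the measured TCP pose, the force, the opening and the grip force at its end, in the units of the state.
- sense(): the state, without advancing time (a new reading comes with each control period).
- capture(name): name is "side" or "top"; returns a dict with "pixels" (384x512x3 uint8, blue, green, red), "fov_y" (degrees; the focal length in pixels is half the picture's height over the tangent of half this angle, whatever the lens; pixels are square), "cx", "cy" (the principal point, pixels), "k1" (the pictures are not rectified: a ray, as slopes to the right and down, at radius r is drawn at 1 + k1 r^2 times it, then the intrinsics apply), "position" and "attitude" of the camera in the world. Camera axes: x right, y down, z forward; pixel columns grow to the right and rows downward; lengths in mm; the calibration is good to about 2 mm. A picture is of the moment at which its call begins. There is no depth.
- finish_job(): hands the job in; it is judged then, once.
Trained networks look in a picture, given as the dict that the camera call returned (one of the last four; its "shot" number tells which), for a name from the list of things; names that differ only in an ending like _2 or _b are one class to them, and where a whole thing is asked for, a point or a joint stands for the part that bears it (a point fixed in the world has none). Each returns a list of dicts, best first, with "confidence" (0 to 1); they miss things now and then, are a little off and sometimes report something else, mostly with a low value. They report only what shows in the picture. A call takes as long as a camera call. They do not tell look-alikes from the thing itself.
- boxes_of(picture, name): "position" ([column, row] in pixels, amid what is visible of it).
The state is a dict: "time_s": time; "joints": joint angles; "dq": joint speeds; "tau": joint torques, N m; "eef_pos": TCP position; "ee_rot": TCP orientation; "force": force on the tool from outside, world axes, zero at the start; "wrist_torque": the same for the moment, N m; "grip_width": opening from 0.0 (shut) to 1.0 (fully open); "grip_force": force on a finger pad.
Only numpy, scipy, OpenCV 4.12 (cv2) and the standard library are available. Lean on these libraries where they do the work, as an engineer would, in place of code of your own. Each camera call takes 0.05 s, during which the arm holds its last target. There are 200 camera calls.

### The job

Stand the two test tiles in the carrier, each all the way down in the slot that fits its thickness, while the carrier stands on the bench. Then hang the loaded carrier by its crossbar on both prongs of the spring scale's fork, letting the weight down gently so that the fork never drops or springs, and leave it hanging level and still. Leave the pots, jar, brush and kiln post where they are.

Things in the scene. Friction and masses are not known exactly. Their poses are not given: they have to be found in the camera images.
- easel: Fixed wooden easel, 130 x 224 mm, left or right of the robot; origin at the centre of its underside, +x away from the robot at yaw 0. Both tiles lean in its trough side by side, about 42 mm to either side of the middle along y, in either order, 30 degrees back towards -x (tops towards the robot).
- easel_ledge (a point): Middle of the easel's ledge, where the backing board meets it, 30 mm above the bench; the tiles' feet stand here. Measured along a tile, the backing board (robot's side) reaches 60 mm up from the ledge, and a lip 22 mm in front of the board reaches 10 mm up. Axes as the easel.
- thin_tile_foot (a point): Thin terracotta tile, 8 thick x 60 wide x 110 high. Point: centre of its bottom edge. Axes: x through the thickness (away from the robot in the easel at yaw 0), y along the width, z up along the height (leans 30 degrees in the easel). About 0.1 kg.
- thick_tile_foot (a point): Thick terracotta tile of the same look, 13 thick x 60 wide x 110 high; point and axes as for the thin tile. About 0.15 kg.
- carrier: Loose metal tile carrier, about 0.45 kg, standing on the bench in front of the robot: base plate 80 (x) x 250 (y) x 8 mm; origin at the centre of its underside. Along the y axis through the middle lie two slots, at y = -90 (narrow) and +90 mm (wide), and between them an upright mast, 16 (x) x 14 (y) mm, 210 mm high, with a crossbar near its top.
- narrow_slot (a point): Centre of the floor of the carrier's narrow slot (for the thin tile), 8 mm above the carrier's underside: 10.5 mm wide along x, 68 mm long along y between its end walls, walls reach 40 mm above this floor, with flared lips to 50 mm. Axes as the carrier.
- wide_slot (a point): Centre of the floor of the carrier's wide slot (for the thick tile): 15.5 mm wide, else as the narrow slot.
- crossbar (a point): Middle of the underside of the carrier's crossbar, 165 mm above the carrier's underside. The bar is 64 (y) x 12 (x) x 6 mm thick and sticks out 25 mm to each side of the mast. Axes as the carrier.
- mast_grip (a point): Middle of the grip part of the mast above the crossbar, 29 mm above point crossbar; the mast (14 mm wide in y) ends 16 mm above this point.
- scale: Fixed spring scale on a stand, on the other side of the robot from the easel; origin on the bench right under the fork's seat, +x away from the robot at yaw 0. Column 30 x 36 mm at x = +140 mm; foot plate 12 mm thick at x = +15 to +205 mm, 140 mm wide. The fork's rod (12 mm thick) hangs at x = +45 mm.
- scale_head (a point): Middle of the lower front edge of the scale's head, 410 mm above the bench and 10 mm in front (-x) of the fork's seat. The head, 90 mm wide, reaches 100 mm back (+x) from here, over the fork, so the tool must lean back towards -x, some 25 to 45 degrees from vertical, to bring the carrier in. Axes as the scale.
- fork_seat (a point): Middle between the fork's two prongs, level with the surface on which the crossbar rests, 260 mm above the bench unloaded; moves down with the fork. Prongs 8 mm round at y = +-22 mm; level seat 30 mm long in x, tips upturned to 12 mm at x = -25 mm, back stop rising from x = +15 mm. Open to -x: mast goes between the prongs, crossbar over the tips, then down. Axes as the scale.
- scale_hook (a joint): How far the scale's spring has let the fork (and its pointer) down, m: 0 with no load, stop at 0.08; about 200 N/m, so 0.03 to 0.04 with the loaded carrier; lightly damped.
- cup_a: Bystander: terracotta cup, 72 mm wide, 70 high, beyond the carrier; origin under its foot.
- cup_b: Bystander: terracotta mug, 66 mm wide, 80 high, beyond the carrier.
- bowl: Bystander: terracotta bowl, 110 mm wide, 50 high, near the robot.
- cup_c: Bystander: white cup, 76 mm wide, 75 high, far left.
- jar: Bystander: amber glass jar, 68 mm wide, 90 high, beyond the carrier.
- brush: Bystander: brush lying on the bench near the robot.
- kiln_post: Bystander: pale square kiln post 40 x 40 x 90 mm, far right.
Not all that is in view belongs to the job. Leave any white look-alike of the part that bears thin_tile_foot alone. What is shaped like the part that bears thick_tile_foot but pink is not meant.

How it is judged (in metres and radians):
On the way, in this order (a step that is already met when the one before it is completed fails the run):
1. both tiles stand fully down in their own slots, with the carrier standing on the bench (x of thin_tile_foot in the frame of narrow_slot between -0.004 and 0.004 m and y of thin_tile_foot in the frame of narrow_slot between -0.008 and 0.008 m and z of thin_tile_foot in the frame of narrow_slot below 0.005 m and angle between the z axis of thin_tile_foot and the z axis of narrow_slot, either way round below 0.12 rad and x of thick_tile_foot in the frame of wide_slot between -0.004 and 0.004 m and y of thick_tile_foot in the frame of wide_slot between -0.008 and 0.008 m and z of thick_tile_foot in the frame of wide_slot below 0.005 m and angle between the z axis of thick_tile_foot and the z axis of wide_slot, either way round below 0.12 rad and height (world z) of carrier below 0.01 m), for 0.2 s.
2. the loaded carrier hangs by its crossbar on both prongs (x of thin_tile_foot in the frame of narrow_slot between -0.004 and 0.004 m and y of thin_tile_foot in the frame of narrow_slot between -0.008 and 0.008 m and z of thin_tile_foot in the frame of narrow_slot below 0.005 m and angle between the z axis of thin_tile_foot and the z axis of narrow_slot, either way round below 0.12 rad and x of thick_tile_foot in the frame of wide_slot between -0.004 and 0.004 m and y of thick_tile_foot in the frame of wide_slot between -0.008 and 0.008 m and z of thick_tile_foot in the frame of wide_slot below 0.005 m and angle between the z axis of thick_tile_foot and the z axis of wide_slot, either way round below 0.12 rad and x of crossbar in the frame of fork_seat between -0.014 and 0.014 m and y of crossbar in the frame of fork_seat between -0.014 and 0.014 m and z of crossbar in the frame of fork_seat between -0.006 and 0.006 m and value of joint scale_hook above 0.018 m and angle between crossbar's own z axis and vertical below 0.15 rad), for 0.2 s.
At the end, for the whole second after the job is handed in: Each tile in its own slot (foot within 4 mm across, 8 mm along, 5 mm of the floor, within 7 degrees of upright in it); crossbar on the fork seat (14 mm in x and y, 6 mm in height), carrier level within 8.6 degrees, spring down over 18 mm; carrier below 20 mm/s, fork below 10 mm/s (all of step 2 and linear speed of carrier below 0.02 m/s and velocity of joint scale_hook between -0.01 and 0.01 m/s); the robot touches nothing.
It fails at once if the fork drops or springs (faster than 0.15 m/s) (velocity of joint scale_hook above 0.15 m/s or velocity of joint scale_hook below -0.15 m/s).
It fails at once if a bystander is moved by more than 30 mm (distance of any of cup_a, cup_b, bowl, cup_c, jar, brush, kiln_post from where it was at the start of the episode above 0.03 m).
It also fails if it takes over 72 s, if anything falls off the work surface, if the arm or the gripper's body presses on something with over 40 N, if the wrist force passes 120 N, or if a joint passes its speed limit or range.

## Working session

There is one attempt and no reset: what is moved stays moved. The work goes in short steps, Python scripts to look and compute and a tool call to move; the robot and the scene stay as the last step left them, time stands still between calls to the robot, and variables do not carry over. Pictures are saved under pics/ and viewed, at most 10 in all, crops included, and the job is handed in when it is done.

Besides the shell and the picture viewer there is one more tool, called after "Emit:" by a JSON object that holds its "fn" and its "kwargs". drive_tool: Moves the arm, as the interface text tells. Shifts and turns lie within -1 to 1; 1 stands for 0.1 m of shift or pi/4 rad of turn. Its arguments: {"type":"object","properties":{"commands":{"type":"string"},"force":{"type":"number"}},"required":["commands"]}

```bash
ls; mkdir -p pics; cat > h.py <<'E'
import numpy as np, cv2, json
from rig import sense, capture, finish_job, boxes_of, tips_ahead
from scipy.spatial.transform import Rotation as R
def rot(a):
    a=np.array(a)
    return a if a.shape==(3,3) else R.from_quat(a,scalar_first=True).as_matrix()
def f_of(c): return c["pixels"].shape[0]/2/np.tan(np.radians(c["fov_y"])/2)
def ray(c,px):
    f=f_of(c); d=np.array([(px[0]-c["cx"])/f,(px[1]-c["cy"])/f]); u=d.copy()
    for _ in range(30): u=d/(1+c["k1"]*(u@u))
    return rot(c["attitude"])@np.array([u[0],u[1],1.])
def atz(c,px,z):
    d=ray(c,px); p=np.array(c["position"]); return p+d*(z-p[2])/d[2]
def proj(c,P):
    q=rot(c["attitude"]).T@(np.array(P,float)-np.array(c["position"])); u=q[:2]/q[2]
    u=u*(1+c["k1"]*(u@u)); f=f_of(c); return np.array([c["cx"]+f*u[0],c["cy"]+f*u[1]])
def tri(c1,p1,c2,p2):
    A=np.zeros((3,3));b=np.zeros(3);ds=[]
    for c,p in((c1,p1),(c2,p2)):
        d=ray(c,p);d/=np.linalg.norm(d);M=np.eye(3)-np.outer(d,d);A+=M;b+=M@np.array(c["position"])
    return np.linalg.solve(A,b)
E
python3 - <<'E'
from h import *
np.set_printoptions(precision=1,suppress=True)
s=sense(); print({k:s[k] for k in("time_s","eef_pos","ee_rot","grip_width")})
for n in("side","top"):
    c=capture(n); cv2.imwrite(f"pics/{n}0.png",cv2.resize(c["pixels"],None,fx=1.5,fy=1.5))
    print(n,c["position"],c["attitude"],c["fov_y"],c["k1"],c["cx"],c["cy"])
    for o in "easel easel_ledge thin_tile_foot thick_tile_foot carrier narrow_slot wide_slot crossbar mast_grip scale scale_head fork_seat".split():
        print(o,[(np.round(b["position"]),round(b["confidence"],2)) for b in boxes_of(c,o)][:4])
E
```

```text
pics
{'time_s': 0.0, 'eef_pos': array([159.9, 499.8, 221. ]), 'ee_rot': array([-0. ,  0.2,  1. , -0. ]), 'grip_width': 1.001094518715795}
side [ 324.2 1310.  1083.1] [ 0.  -0.1  0.9 -0.5] 53.181705742218725 0.0006546094101849811 258.58943748241825 187.92034776004556
easel [(array([237., 290.]), 0.56)]
easel_ledge [(array([237., 292.]), 0.63)]
thin_tile_foot [(array([240., 277.]), 0.68), (array([187., 329.]), 0.6), (array([262., 228.]), 0.33)]
thick_tile_foot [(array([304., 305.]), 0.92), (array([238., 264.]), 0.51)]
carrier [(array([262., 230.]), 0.79), (array([265., 334.]), 0.38)]
narrow_slot [(array([263., 226.]), 0.87)]
wide_slot [(array([264., 230.]), 0.66)]
crossbar [(array([261., 230.]), 0.59), (array([232., 206.]), 0.32)]
mast_grip [(array([261., 230.]), 0.61), (array([237., 264.]), 0.52)]
scale [(array([258., 125.]), 0.85), (array([239., 262.]), 0.27), (array([268., 124.]), 0.16)]
scale_head [(array([261., 124.]), 0.67)]
fork_seat [(array([268., 137.]), 0.59)]
top [ 207.2   17.4 1902.2] [-0.1  0.7 -0.7  0.1] 53.478351354171686 -0.046310212712304996 257.5052549577291 187.34475047759415
easel [(array([196., 188.]), 0.98), (array([265., 197.]), 0.56), (array([261., 225.]), 0.24)]
easel_ledge [(array([196., 190.]), 0.78), (array([282., 168.]), 0.57)]
thin_tile_foot [(array([157., 163.]), 0.75), (array([187., 187.]), 0.54)]
thick_tile_foot [(array([184., 240.]), 0.68), (array([282., 166.]), 0.68), (array([206., 184.]), 0.51)]
carrier [(array([264., 196.]), 0.63)]
narrow_slot [(array([268., 198.]), 0.76), (array([326., 174.]), 0.24)]
wide_slot [(array([264., 194.]), 0.76)]
crossbar [(array([267., 195.]), 0.84)]
mast_grip [(array([264., 196.]), 0.95)]
scale [(array([337., 176.]), 0.59)]
scale_head [(array([332., 172.]), 0.81)]
fork_seat []
```

View pics/side0.png

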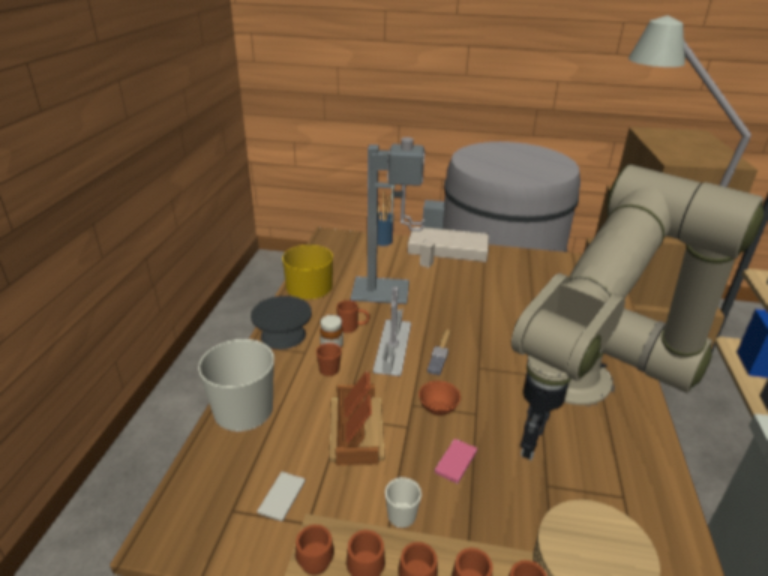

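View pics/top0.png

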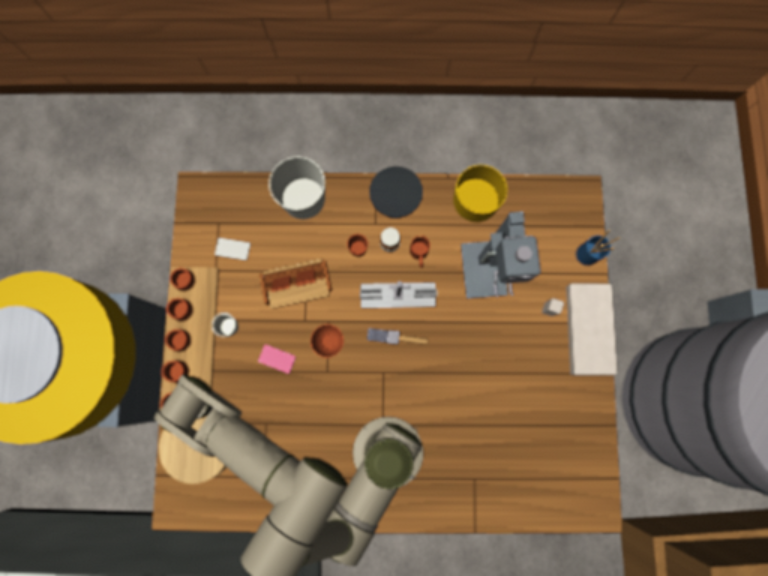

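Side view: the easel with both terracotta tiles is at about (237,280), the carrier at (262,230), the scale at (258,125), all in native pixels. Top view: the real tiles are in the easel at about (187,187) and (206,184). The loose white tile (157,163) and pink tile (184,240) lie flat on the bench and are decoys. I'll confirm this in an enlarged crop.

```bash
python3 - <<'E'
from h import *
import pickle
cs={}
for n in("top","side"):
    L=[capture(n) for _ in range(6)]; c=dict(L[0]); c["pixels"]=np.mean([l["pixels"] for l in L],0).astype(np.uint8); cs[n]=c
pickle.dump(cs,open("c0.pkl","wb"))
def crop(n,cx,cy,w,h,k): 
    return cv2.resize(cs[n]["pixels"][cy-h//2:cy+h//2,cx-w//2:cx+w//2],None,fx=k,fy=k,interpolation=cv2.INTER_CUBIC)
a=np.hstack([crop("top",196,188,56,60,5)[:300],crop("top",266,196,60,60,5)[:300],crop("top",332,172,44,60,5)])
b=np.hstack([crop("side",238,278,50,60,5),crop("side",262,222,40,60,5),crop("side",262,150,70,60,5)])
w=min(a.shape[1],b.shape[1],800); print(a.shape,b.shape)
cv2.imwrite("pics/crop0.png",np.vstack([a[:,:w],b[:,:w]]))
E
```

```text
(300, 800, 3) (300, 800, 3)
```

View pics/crop0.png

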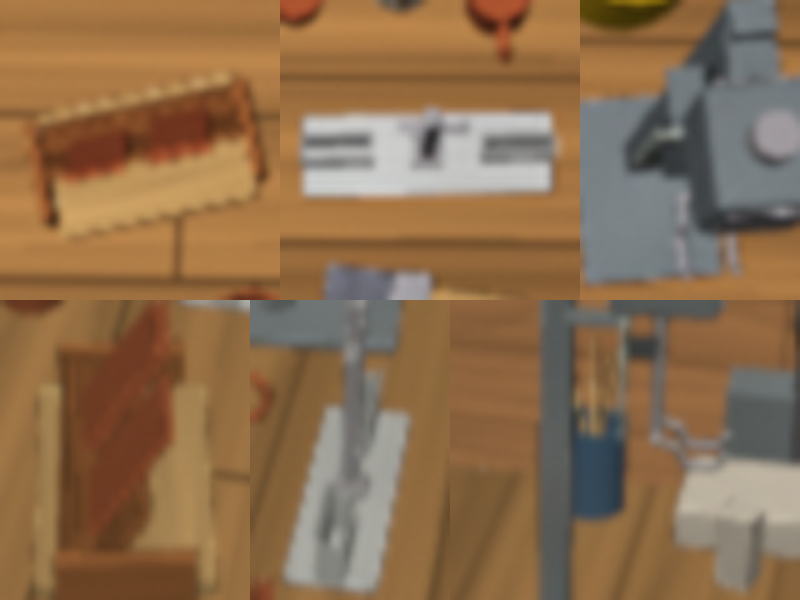

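The crop confirms it. The two terracotta tiles lean in the easel at top (186,187) and (206,183), leaning towards the robot. The white and pink pieces lie flat outside the easel, so they are decoys. Next I'll fit wireframes to get the poses.

```bash
cat > fit.py <<'E'
from h import *
import pickle
from scipy.optimize import minimize
cs=pickle.load(open("c0.pkl","rb"))
def grads(c):
    im=cv2.GaussianBlur(c["pixels"],(0,0),0.8).astype(float)
    return [np.stack([cv2.Sobel(im[...,k],cv2.CV_64F,1,0),cv2.Sobel(im[...,k],cv2.CV_64F,0,1)]) for k in range(3)]
G={n:grads(cs[n]) for n in cs}
def box(x0,x1,y0,y1,z0,z1,top_only=False):
    r=[(x0,y0),(x1,y0),(x1,y1),(x0,y1)]; S=[]
    for i in range(4):
        a,b=r[i],r[(i+1)%4]; S.append(((*a,z1),(*b,z1)))
        if not top_only: S+=[((*a,z0),(*b,z0)),((*a,z0),(*a,z1))]
    return S
def W(p,q): # p=(x,y,yaw)
    c,s=np.cos(p[2]),np.sin(p[2]); q=np.array(q,float)
    return np.array([p[0]+c*q[0]-s*q[1],p[1]+s*q[0]+c*q[1],q[2]])
def score(p,model):
    t=0
    for n,segs in model.items():
        c=cs[n]
        for a,b in segs:
            A,B=W(p,a),W(p,b); m=12
            P=np.array([proj(c,A+(B-A)*k) for k in np.linspace(.05,.95,m)],np.float32)
            d=P[-1]-P[0]; L=np.linalg.norm(d)+1e-6; nn=np.array([-d[1],d[0]])/L; v=0
            for g in G[n]:
                gx=cv2.remap(g[0],P[None,:,0],P[None,:,1],1)[0]; gy=cv2.remap(g[1],P[None,:,0],P[None,:,1],1)[0]
                v+=abs((gx*nn[0]+gy*nn[1]).sum()/m)
            t+=v*min(L,40)
    return t
def fit(p0,model,rng=(25,25,.2),N=400,seed=0):
    r=np.random.default_rng(seed); best=max([np.array(p0)]+[np.array(p0)+r.uniform(-1,1,3)*rng for _ in range(N)],key=lambda p:score(p,model))
    o=minimize(lambda u:-score(best+u*[4,4,.03],model),np.zeros(3),method="Nelder-Mead")
    return best+o.x*[4,4,.03],-o.fun
def draw(im,n,p,segs,k,o,col):
    for a,b in segs:
        u,v=[tuple(np.round((proj(cs[n],W(p,q))-o+.5)*k-.5).astype(int)) for q in(a,b)]; cv2.line(im,u,v,col,1)
def tiles(tl=8,tr=13):
    S=[];s,c=.5,np.cos(np.pi/6)
    for y,t in((42,tl),(-42,tr)):
        f=lambda X,Y,Z:(X*c-Z*s,Y,30+X*s+Z*c)
        for X in(0,t):
            q=[f(X,y-30,50 if X==0 else 0),f(X,y+30,50 if X==0 else 0),f(X,y+30,110),f(X,y-30,110)]
            S+=[(q[i],q[(i+1)%4]) for i in((1,2,3))]
    return S
car_top=box(-40,40,-125,125,0,8,True)
mast=[((x,y,8),(x,y,210)) for x in(-8,8) for y in(7,)]
plate=box(15,205,-70,70,0,12,True)
E
cat > run1.py <<'E'
from fit import *
np.set_printoptions(precision=3,suppress=True)
t,s=cs["top"],cs["side"]
p=lambda c,px,z:atz(c,px,z)
print("carrier c",p(t,(265.5,197),8),p(s,(262+ (330-330)/5,230),8))
a=p(t,(240.4,197),8);b=p(t,(290.4,196.2),8);print(a,b)
yawc=np.arctan2(-(a-b)[0],(a-b)[1])
Mc={"top":car_top,"side":car_top+mast}
pc,v=fit([*(a+b)[:2]/2,yawc],Mc);print("carrier",pc,v, fit(pc,{"top":car_top},(5,5,.05))[0],fit(pc,{"side":car_top},(5,5,.05))[0])
# scale tips
o=np.array([332-22,172-30])
tl=p(t,o+np.array([683-580,272])/5,272);tr=p(t,o+np.array([735-580,270])/5,272);print("tips",tl,tr)
ys=np.arctan2(-(tl-tr)[0],(tl-tr)[1]); m=(tl+tr)[:2]/2
p0=[m[0]+25*np.cos(ys),m[1]+25*np.sin(ys),ys];print(p0)
col=[((x,y,12),(x,y,380)) for x,y in((125,18),(155,18))]
head=box(-10,90,-45,45,410,490)
ps,v=fit(p0,{"top":plate[1:]+plate[:1],"side":col+plate},(30,30,.4));print("scale",ps,v)
o=np.array([196-28,188-30])
e=[p(t,o+np.array(q)/5,z) for q,z in(((65,145),125),((212,118),125))];print("tile tops",e)
e2=[p(t,o+np.array(q)/5,30) for q in((35,125),(245,75),(265,180),(55,235))];print("easel",e2,np.mean(e2,0))
E
python3 run1.py
```

```text
carrier c [506.906 -34.41    8.   ] [511.1   -24.276   8.   ]
[505.833  91.844   8.   ] [ 512.033 -159.86     8.   ]
carrier [511.219 -28.391   0.069] 86849.06626052217 [510.978 -30.807   0.035] [513.874 -24.223   0.032]
tips [ 470.103 -310.092  272.   ] [ 472.229 -355.592  272.   ]
[np.float64(496.1384734325264), np.float64(-331.67491114623573), np.float64(0.04669765997096969)]
scale [ 495.911 -335.519    0.128] 52085.85250438054
tile tops [array([532.93 , 369.851, 125.   ]), array([560.241, 231.011, 125.   ])]
easel [array([570.448, 419.709,  30.   ]), array([623.488, 210.548,  30.   ]), array([516.643, 187.779,  30.   ]), array([459.569, 394.701,  30.   ])] [542.537 303.184  30.   ]
```

```bash
cat > run2.py <<'E'
from fit import *
np.set_printoptions(precision=3,suppress=True)
pc=fit([511,-30,.035],{"top":car_top,"side":car_top+mast},(6,6,.03))[0]
ps=np.array([495.9,-335.5,.128])
T=tiles(); ea=box(-65,65,-112,112,0,30,True)
best=max((fit([x,300,.25],{"top":T,"side":T},(15,20,.06),150) for x in(550,575,600)),key=lambda q:q[1]); pe=best[0]
pE=fit([542,303,.25],{"top":ea,"side":ea},(15,15,.06),300)[0]
print(pc,ps,pe,pE)
k=7
def crop(n,cx,cy,w,h,items):
    o=np.array([cx-w//2,cy-h//2]); im=cv2.resize(cs[n]["pixels"][o[1]:o[1]+h,o[0]:o[0]+w],None,fx=k,fy=k,interpolation=cv2.INTER_CUBIC)
    for p,S,c in items: draw(im,n,p,S,k,o,c)
    return im
g,y,m=(0,255,0),(0,255,255),(255,0,255)
bar=box(-6,6,-32,32,165,171)+box(-8,8,-7,7,171,210)
slots=box(-5.25,5.25,-124,-56,48,48,True)+box(-7.75,7.75,56,124,48,48,True)
tip=[((-25,s*22,272),(15,s*22,260)) for s in(1,-1)]
col=box(125,155,-18,18,12,400); head=box(-10,90,-45,45,410,490)
a=np.hstack([crop("top",196,188,56,42,[(pe,T,g),(pE,ea,y)]),crop("top",266,196,56,42,[(pc,car_top+bar,g)])])
b=np.hstack([crop("side",238,278,38,40,[(pe,T,g),(pE,ea,y)]),crop("side",262,222,32,40,[(pc,car_top+bar,g),(pc,slots,m)]),crop("top",330,172,42,40,[(ps,plate+tip+head,g)])])
print(a.shape,b.shape)
cv2.imwrite("pics/ov.png",np.vstack([a,np.pad(b,((0,0),(0,a.shape[1]-b.shape[1]),(0,0)))]))
E
python3 run2.py
```

```text
[511.918 -26.451   0.025] [ 495.9   -335.5      0.128] [563.053 312.633   0.19 ] [532.49  300.634   0.235]
(294, 784, 3) (280, 784, 3)
```

View pics/ov.png

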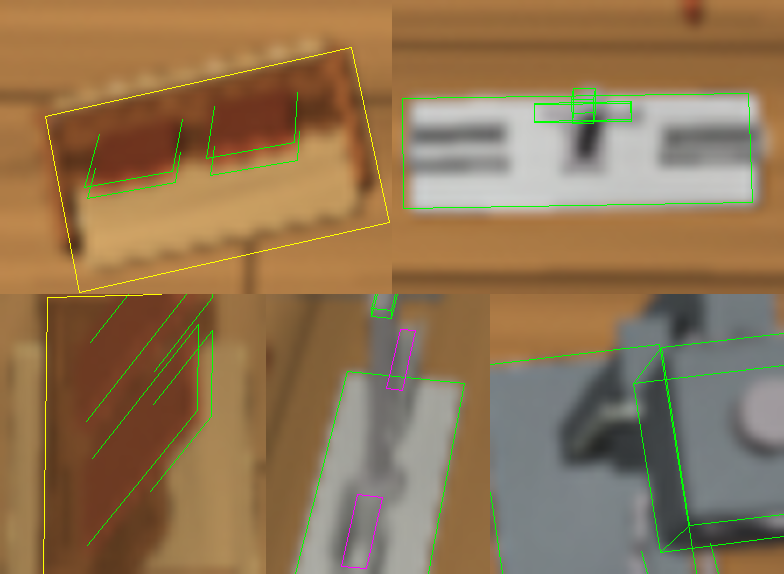

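```bash
cat > ortho.py <<'E'
from h import *
def ortho(c,x0,x1,y0,y1,z,k,step=20):
    X,Y=np.meshgrid(np.arange(x1,x0,-1/k),np.arange(y1,y0,-1/k),indexing="ij")
    q=(np.stack([X,Y,np.full_like(X,z)],-1)-np.array(c["position"]))@rot(c["attitude"])
    u=q[...,:2]/q[...,2:]; u=u*(1+c["k1"]*(u**2).sum(-1,keepdims=True)); f=f_of(c)
    return cv2.remap(c["pixels"],(c["cx"]+f*u[...,0]).astype(np.float32),(c["cy"]+f*u[...,1]).astype(np.float32),cv2.INTER_CUBIC)
def grid(im,x0,x1,y0,y1,k,step):
    for x in range(int(np.ceil(x0/step))*step,int(x1),step):
        r=int((x1-x)*k); cv2.line(im,(0,r),(8,r),(255,255,255),1); cv2.line(im,(im.shape[1]-8,r),(im.shape[1],r),(255,255,255),1); cv2.putText(im,str(x),(9,r+4),0,.35,(255,255,255),1)
    for y in range(int(np.ceil(y0/step))*step,int(y1),step):
        r=int((y1-y)*k); cv2.line(im,(r,0),(r,8),(255,255,255),1); cv2.line(im,(r,im.shape[0]-8),(r,im.shape[0]),(255,255,255),1); cv2.putText(im,str(y),(r-10,18),0,.35,(255,255,255),1)
    return im
E
python3 - <<'E'
from ortho import *
import pickle
c=pickle.load(open("c0.pkl","rb"))["top"]
P=[]
for a,k,st in(((480,640,200,420,125),1.8,20),((440,600,-170,110,8),1.4,20),((440,600,-430,-230,265),1.9,20),((465,560,-160,100,48),1.5,20)):
    im=grid(ortho(c,*a,k),*a[:4],k,st)[:295,:398]; P.append(cv2.copyMakeBorder(im,0,295-im.shape[0],0,398-im.shape[1],0))
cv2.imwrite("pics/ortho.png",np.vstack([np.hstack(P[:2]),np.hstack(P[2:])]))
E
```

```text
(no output)
```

View pics/ortho.png

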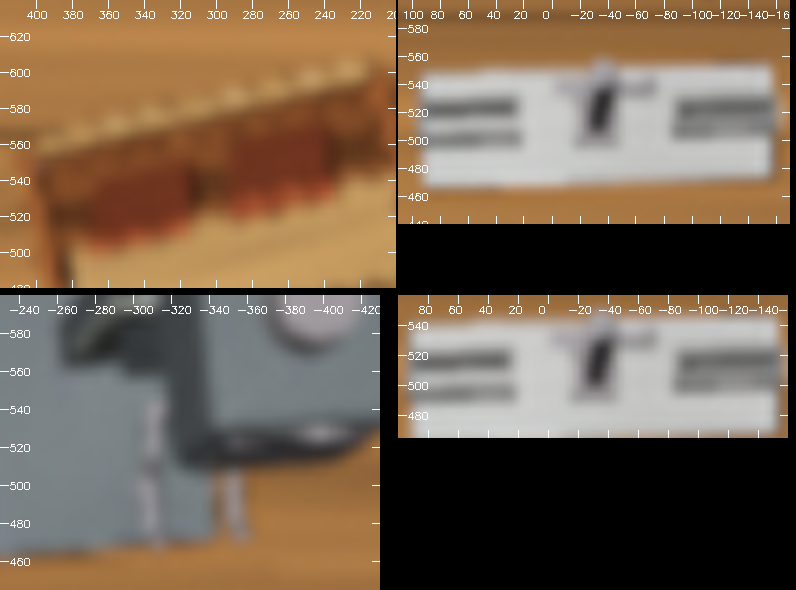

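In the ortho view the left tile (+y) has the thinner lit top edge, so it is the thin one, centred near (511,342). The right one is thick, near (530,263). The carrier is about (510,-32) with yaw 0.03. Its left (+y) rails are wider apart, so the wide slot is at +y. The fork tips are near (469,-310) and (469,-356). First I'll grip the mast to locate the carrier exactly.

```bash
cat >> h.py <<'E'
def cols(y,z):
    y=np.array(y,float);z=np.array(z,float);z/=np.linalg.norm(z);y-=z*(y@z);y/=np.linalg.norm(y)
    return np.stack([np.cross(y,z),y,z],1)
def plan(pos,Rt,both=True):
    s=sense();p=np.array(s["eef_pos"]);Rc=rot(s["ee_rot"]);out=[]
    for sg in((1,-1) if both else (1,)):
        T=Rt@np.diag([sg,sg,1.]); v=R.from_matrix(T@Rc.T).as_rotvec(); out.append(v)
    print("pos",np.round(p,1),"shift/100",np.round((np.array(pos)-p)/100,4))
    for v in out: print(" turn units",np.round(v/(np.pi/4),4),"minrows",round(np.linalg.norm(v)/.12,1))
    print(" q",np.round(s["joints"],2),"t",round(s["time_s"],2),"F",np.round(s["force"],1),"grip",round(s["grip_width"],3),round(s["grip_force"],1))
E
python3 - <<'E'
from h import *
print(rot(sense()["ee_rot"]).round(3))
y=.03
plan([510,-32,195],cols([-np.sin(y),np.cos(y),0],[0,0,-1]))
plan([510,-32,195],cols([np.cos(y),np.sin(y),0],[0,0,-1]))
from fit import *
for sd in(0,1):
  print(fit([495,-333,.06],{"top":plate[:1]+plate[3:],"side":[((125,18,12),(125,18,380)),((155,18,12),(155,18,380))]+plate},(15,15,.05),300,sd), fit([495,-333,.06],{"top":plate[:1]+plate[3:]},(15,15,.05),300,sd))
E
```

```text
[[-0.952  0.305  0.   ]
 [ 0.305  0.952  0.   ]
 [ 0.     0.    -1.   ]]
pos [160.1 500.  221.6] shift/100 [ 3.4992 -5.3201 -0.2662]
 turn units [-0.      0.      0.4327] minrows 2.8
 turn units [ 0.0000e+00  1.0000e-04 -3.5673e+00] minrows 23.3
 q [ 1.04  0.31  1.5   0.    1.33 -0.22] t 1.9 F [-0.1 -0.5 -0.6] grip 0.999 0.0
pos [160.1 500.  221.6] shift/100 [ 3.4992 -5.3201 -0.2662]
 turn units [-0.      0.     -1.5673] minrows 10.3
 turn units [-0.     -0.      2.4327] minrows 15.9
 q [ 1.04  0.31  1.5   0.    1.33 -0.22] t 1.9 F [-0.1 -0.5 -0.6] grip 0.999 0.0
(array([ 4.93810544e+02, -3.32776076e+02,  8.89685431e-02]), np.float64(39738.12124367796)) (array([ 4.94094716e+02, -3.38223498e+02,  8.34302878e-02]), np.float64(14899.239747375657))
(array([ 4.94548339e+02, -3.33854642e+02,  9.71329941e-02]), np.float64(39598.47758363225)) (array([ 4.92033769e+02, -3.37468173e+02,  1.07408443e-01]), np.float64(15836.877132558144))
```

Emit:
{"fn": "drive_tool", "kwargs": {"commands": "0.1944 -0.2956 0.038 0 0 0.024 50;0.1944 -0.2956 0.038 0 0 0.024 50;0.1944 -0.2956 0.038 0 0 0.024 50;0.1944 -0.2956 0.038 0 0 0.024 50;0.1944 -0.2956 0.038 0 0 0.024 50;0.1944 -0.2956 0.038 0 0 0.024 50;0.1944 -0.2956 0.038 0 0 0.024 50;0.1944 -0.2956 0.038 0 0 0.024 50;0.1944 -0.2956 0.038 0 0 0.024 50;0.1944 -0.2956 0.038 0 0 0.024 50;0.1944 -0.2956 0.038 0 0 0.024 50;0.1944 -0.2956 0.038 0 0 0.024 50;0.1944 -0.2956 0.038 0 0 0.024 50;0.1944 -0.2956 0.038 0 0 0.024 50;0.1944 -0.2956 0.038 0 0 0.024 50;0.1944 -0.2956 0.038 0 0 0.024 50;0.1944 -0.2956 0.038 0 0 0.024 50;0.1944 -0.2956 0.038 0 0 0.024 50;0 0 0 0 0 0 50", "force": 20}}

```text
time_s: 3.48
eef_pos: [512.1, -36.7, 289.7]
ee_rot: [0.0, -0.013, 1.0, -0.001]
force: [-0.3, -0.2, -0.2]
grip_width: 0.496
grip_force: 0.0
```

```bash
python3 - <<'E'
from ortho import *
y=.03
plan([510,-32,195],cols([-np.sin(y),np.cos(y),0],[0,0,-1]))
E
```

```text
pos [512.1 -36.7 289.7] shift/100 [-0.0214  0.0465 -0.9465]
 turn units [0.0016 0.0005 0.0049] minrows 0.0
 turn units [ 7.0000e-04 -2.5000e-03 -3.9951e+00] minrows 26.1
 q [-0.3   0.25  1.41 -0.    1.49 -1.9 ] t 3.48 F [-0.3 -0.2 -0.2] grip 0.496 0.0
```

Emit:
{"fn": "drive_tool", "kwargs": {"commands": "0 0 -0.25 0 0 0 50;0 0 -0.25 0 0 0 50;0 0 -0.25 0 0 0 50;0 0 -0.19 0 0 0 50;0 0 0 0 0 0 0;0 0 0 0 0 0 0;0 0 0 0 0 0 0;0 0 0 0 0 0 0;0 0 0 0 0 0 0;0 0 0 0 0 0 0", "force": 20}}

```text
time_s: 4.32
eef_pos: [510.1, -32.0, 196.4]
ee_rot: [0.0, -0.015, 1.0, -0.0]
force: [0.2, 0.5, -3.7]
grip_width: 0.146
grip_force: 21.8
```

Emit:
{"fn": "drive_tool", "kwargs": {"commands": "0 0 0 0 0 0 50;0 0 0 0 0 0 50;0 0 0 0 0 0 50;0 0 0 0 0 -0.1428 50;0 0 0 0 0 -0.1428 50;0 0 0 0 0 -0.1428 50;0 0 0 0 0 -0.1428 50;0 0 0 0 0 -0.1428 50;0 0 0 0 0 -0.1428 50;0 0 0 0 0 -0.1428 50;0 0 0 0 0 -0.1428 50;0 0 0 0 0 -0.1428 50;0 0 0 0 0 -0.1428 50;0 0 0 0 0 -0.1428 50;0 0 0 0 0 -0.1428 50;0 0 0 0 0 -0.1428 50;0 0 0 0 0 -0.1428 50;0 0 0 0 0 0 50"}}

```text
time_s: 5.82
eef_pos: [510.2, -32.2, 196.3]
ee_rot: [0.0, 0.698, 0.716, 0.0]
force: [-0.0, 0.1, 0.2]
grip_width: 0.502
grip_force: 0.0
```

Emit:
{"fn": "drive_tool", "kwargs": {"commands": "0 0 0 0 0 0 0;0 0 0 0 0 0 0;0 0 0 0 0 0 0;0 0 0 0 0 0 0;0 0 0 0 0 0 0;0 0 0 0 0 0 0", "force": 30}}

```text
time_s: 6.32
eef_pos: [510.3, -32.1, 196.3]
ee_rot: [0.0, 0.696, 0.718, 0.0]
force: [1.6, 0.8, 3.4]
grip_width: 0.172
grip_force: 29.5
```

```bash
python3 - <<'E'
from h import *
s=sense();print(s["eef_pos"],rot(s["ee_rot"]).round(3),s["joints"].round(2) if hasattr(s["joints"],"round") else s["joints"],s["force"],s["wrist_torque"],s["grip_width"])
import os,pickle
L=[capture("top") for _ in range(4)]; c=dict(L[0]); c["pixels"]=np.mean([l["pixels"] for l in L],0).astype(np.uint8)
cs=pickle.load(open("c0.pkl","rb")); cs["top"]=c; pickle.dump(cs,open("c1.pkl","wb"))
import fit as F
F.cs=cs; F.G["top"]=F.grads(c)
for sd in range(3): print(F.fit([510,-32,.03],{"top":F.car_top},(4,4,.03),200,sd))
E
```

```text
[510.25112768 -32.13228031 196.32516514] [[-0.031  1.     0.001]
 [ 1.     0.031 -0.   ]
 [-0.     0.001 -1.   ]] [-0.29  0.3   1.58  0.    1.26 -0.32] [1.6214425  0.80789475 3.37588539] [ 0.06883931 -0.25235039  0.02408883] 0.17209582093245074
(array([ 5.11771020e+02, -3.17974642e+01,  1.86368655e-02]), np.float64(26127.820052021525))
(array([ 5.12307082e+02, -3.19868742e+01,  1.35880257e-02]), np.float64(26077.306117743283))
(array([ 5.12391974e+02, -3.10809620e+01,  1.69952978e-02]), np.float64(26081.187346835224))
```

Emit:
{"fn": "drive_tool", "kwargs": {"commands": "0 0 0 0 0 0 50;0 0 0 0 0 0 50;0 0 0 0 0 0 50;0 0 0.3 0 0 0 50;0 0 0.35 0 0 0 50;0 0 0.2 0 0 0 50"}}

```text
time_s: 7.02
eef_pos: [510.2, -32.2, 283.9]
ee_rot: [0.001, 0.696, 0.718, 0.001]
force: [-0.5, 0.3, 1.0]
grip_width: 0.5
grip_force: 0.0
```

```bash
python3 - <<'E'
from h import *
Rz=R.from_euler("z",.235).as_matrix()
T=cols(Rz@[.866,0,.5],Rz@[.5,0,-.866])
plan([510,258.5,161.5],T,False)
E
```

```text
pos [510.2 -32.2 283.9] shift/100 [-2.2000e-03  2.9066e+00 -1.2243e+00]
 turn units [ 0.089  -0.6589  0.2551] minrows 4.7
 q [-0.29  0.24  1.43 -0.    1.47 -0.32] t 7.02 F [-0.5  0.3  1. ] grip 0.5 0.0
```

Emit:
{"fn": "drive_tool", "kwargs": {"commands": "0 0.323 -0.136 0.0099 -0.0732 0.0283 50;0 0.323 -0.136 0.0099 -0.0732 0.0283 50;0 0.323 -0.136 0.0099 -0.0732 0.0283 50;0 0.323 -0.136 0.0099 -0.0732 0.0283 50;0 0.323 -0.136 0.0099 -0.0732 0.0283 50;0 0.323 -0.136 0.0099 -0.0732 0.0283 50;0 0.323 -0.136 0.0099 -0.0732 0.0283 50;0 0.323 -0.136 0.0099 -0.0732 0.0283 50;0 0.323 -0.136 0.0099 -0.0732 0.0283 50;0 0 0 0 0 0 50;0 0 0 0 0 0 50"}}

```text
time_s: 7.93
eef_pos: [508.7, 259.6, 157.3]
ee_rot: [0.158, 0.598, 0.76, 0.202]
force: [-0.3, -0.2, -0.5]
grip_width: 0.502
grip_force: 0.0
```

```bash
cat > tool.py <<'E'
from ortho import *
E
python3 - <<'E'
from ortho import *
Rz=R.from_euler("z",.235).as_matrix()
T=cols(Rz@[.866,0,.5],Rz@[.5,0,-.866])
plan([539.2,265.5,109.5],T,False)
t=capture("top");s=capture("side")
a=cv2.resize(t["pixels"][150:215,165:225],(400,433),interpolation=cv2.INTER_CUBIC)
b=cv2.resize(s["pixels"][225:310,205:275],(357,433),interpolation=cv2.INTER_CUBIC)
cv2.imwrite("pics/hov.png",np.hstack([a,b]))
E
```

```text
pos [508.7 259.6 157.3] shift/100 [ 0.3049  0.0589 -0.4783]
 turn units [ 0.0008 -0.0069 -0.0035] minrows 0.1
 q [ 0.28  0.25  1.86 -0.04  0.51  0.07] t 7.93 F [-0.3 -0.2 -0.5] grip 0.502 0.0
```

View pics/hov.png

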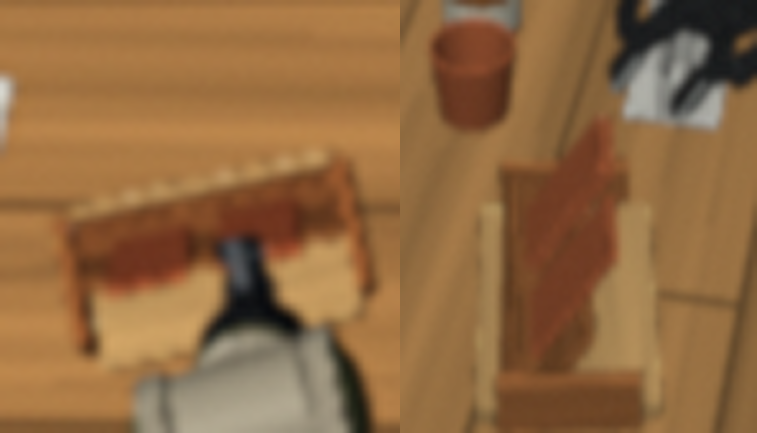

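In the top crop the tile's top edge spans columns 218–302 (centre 260), while the tool sits at about 240. The tool looks about 15 mm too far to +y, so I'll check numerically.

```bash
python3 - <<'E'
from ortho import *
import pickle
t=capture("top")
s=sense(); Rc=rot(s["ee_rot"]); p=s["eef_pos"]
tip=p+17*Rc[:,2]; print("tip",tip,"px",proj(t,tip), "crop",(proj(t,tip)-[165,150]+.5)*6.67)
for q in((218,250),(302,245),(105,290),(190,265)):
    px=np.array(q)/6.67-.5+[165,150]; print(q,atz(t,px,127))
c=pickle.load(open("c0.pkl","rb"))["top"]
for px in ((206,184),(187,187)): print(atz(c,px,110))
# red tile mask profile in ortho at z=127
o=ortho(c,480,640,200,420,127,1).astype(float)
for x in (545,535,530,525,520,515,510,505):
    r=o[int(640-x)]; print(x,"".join("#" if (v[2]>1.0 and v[2]/max(v[1],1)>2.1) else "." for v in r[::3]))
E
```

```text
tip [518.90499063 259.8408944  144.56999893] px [203.51151345 189.38393854] crop [260.2067947  266.02587003]
(218, 250) [533.31865242 292.64942418 127.        ]
(302, 245) [537.44696751 233.05585159 127.        ]
(105, 290) [503.81208865 371.79260058 127.        ]
(190, 265) [522.32590058 312.15143189 127.        ]
[551.32260839 253.54752772 110.        ]
[535.92803209 344.06301434 110.        ]
545 .............................................#######.##.#####.............
535 .....................#..######..#.##........#########....###..............
530 ....................#########..#####........###.####......................
525 ....................###############.......................................
520 ..................#####.##########........................................
515 ..................#############...........................................
510 ...................#####..................................................
505 ..........................................................................
```

```bash
python3 - <<'E'
from ortho import *
t=capture("top"); sd=capture("side")
s=sense(); Rc=rot(s["ee_rot"]); p=s["eef_pos"]; print(p,Rc.round(3))
for dy in(-28,-21,0,21,28):
  for dz in(11,-40):
    P=p+dz*Rc[:,2]+dy*Rc[:,1]; print(dy,dz,P.round(0),(proj(t,P)-[165,150]+.5)*6.67,proj(sd,P))
d=t["pixels"][150:215,165:225].astype(int)
for r in range(34,48): print(r,"".join("#" if v.max()<75 else "+" if abs(v[2]-v[0])<35 else "." for v in d[r]))
E
```

```text
[510.71882534 257.71572241 159.32691439] [[-0.231  0.843  0.485]
 [ 0.973  0.2    0.116]
 [ 0.001  0.499 -0.867]]
-28 11 [492. 253. 136.] [269.76776927 305.30241092] [255.80181694 249.80077436]
-28 -40 [468. 247. 180.] [268.97253401 330.66761906] [263.06830511 240.37102067]
-21 11 [498. 255. 139.] [267.40901111 296.19649091] [254.17225606 249.11849841]
-21 -40 [474. 249. 184.] [266.54650825 321.34551681] [261.42487284 239.66252563]
0 11 [516. 259. 150.] [260.29789351 268.73338752] [249.25191826 247.05842759]
0 -40 [491. 253. 194.] [259.23149005 293.2257219 ] [256.46214644 237.52306861]
21 11 [534. 263. 160.] [253.13425749 241.05098337] [244.28355412 244.97826506]
21 -40 [509. 257. 204.] [251.86078016 264.87428269] [251.45020987 235.36241017]
28 11 [540. 265. 164.] [250.73465209 231.77449666] [242.61663782 244.28036156]
28 -40 [515. 259. 208.] [249.39143909 255.37201317] [249.76850135 234.6374244 ]
34 ............................................................
35 ...................................++###....................
36 ................................########....................
37 ................................########....................
38 ..................................#++###....................
39 ..................................+++###....................
40 ...................................++###....................
41 ...................................++####...................
42 ...................................######...................
43 ...................................######...................
44 ...................................#######..................
45 ..................................########..................
46 ..................................##########................
47 .................................############...............
```

Emit:
{"fn": "drive_tool", "kwargs": {"commands": "0.07 0.011 -0.125 0 0 0 50;0.07 0.011 -0.125 0 0 0 50;0.07 0.011 -0.125 0 0 0 50;0.068 0.01 -0.123 0 0 0 50;0 0 0 0 0 0 0;0 0 0 0 0 0 0;0 0 0 0 0 0 0;0 0 0 0 0 0 0;0 0 0 0 0 0 0;0 0 0 0 0 0 0;0 0 0 0 0 0 0", "force": 40}}

```text
time_s: 9.1
eef_pos: [538.4, 263.0, 109.9]
ee_rot: [0.16, 0.598, 0.758, 0.204]
force: [0.8, -1.4, 5.5]
grip_width: 0.134
grip_force: 42.0
```

The width reads 13 mm after correcting for the offset seen on the mast, so this is the thick tile. I'll lift it along its axis and take it to the wide slot.

Emit:
{"fn": "drive_tool", "kwargs": {"commands": "-0.048 -0.012 0.087 0 0 0 0;-0.097 -0.023 0.173 0 0 0 0;-0.097 -0.023 0.173 0 0 0 0;-0.097 -0.023 0.173 0 0 0 0;0 0 0.3 0 0 0 0"}}

```text
time_s: 9.52
eef_pos: [500.4, 254.2, 196.9]
ee_rot: [0.157, 0.599, 0.76, 0.199]
force: [0.8, -0.7, -1.8]
grip_width: 0.138
grip_force: 40.9
```

```bash
python3 - <<'E'
from h import *
y=.028
plan([507.7,59,175],cols([np.cos(y),np.sin(y),0],[0,0,-1]),False)
E
```

```text
pos [500.4 254.2 196.9] shift/100 [ 0.0731 -1.9523 -0.2193]
 turn units [-0.0869  0.6482 -0.2583] minrows 4.6
 q [ 0.27  0.18  1.84 -0.03  0.62  0.05] t 9.52 F [ 0.8 -0.7 -1.8] grip 0.138 40.9
```

Emit:
{"fn": "drive_tool", "kwargs": {"commands": "0.009 -0.244 -0.027 -0.0109 0.081 -0.0323 0;0.009 -0.244 -0.027 -0.0109 0.081 -0.0323 0;0.009 -0.244 -0.027 -0.0109 0.081 -0.0323 0;0.009 -0.244 -0.027 -0.0109 0.081 -0.0323 0;0.009 -0.244 -0.027 -0.0109 0.081 -0.0323 0;0.009 -0.244 -0.027 -0.0109 0.081 -0.0323 0;0.009 -0.244 -0.027 -0.0109 0.081 -0.0323 0;0.009 -0.244 -0.027 -0.0109 0.081 -0.0323 0;0 0 0 0 0 0 0;0 0 0 0 0 0 0;0 0 0 0 0 0 0"}}

```text
time_s: 10.43
eef_pos: [510.5, 60.3, 177.5]
ee_rot: [0.003, 0.697, 0.717, 0.003]
force: [-0.2, 0.6, -1.6]
grip_width: 0.133
grip_force: 41.0
```

```bash
python3 - <<'E'
from h import *
y=.028
plan([507.7,59,175],cols([np.cos(y),np.sin(y),0],[0,0,-1]),False)
t=capture("side"); s=sense(); Rc=rot(s["ee_rot"]);p=s["eef_pos"]
f=p+88.5*Rc[:,2]; print("foot pred px",[proj(t,f+[0,d,0]).round(1) for d in(-30,0,30)])
px=proj(t,f).astype(int); o=px-[30,35]
im=cv2.resize(t["pixels"][o[1]:o[1]+60,o[0]:o[0]+60],None,fx=9,fy=9,interpolation=cv2.INTER_CUBIC)
for sx in(-6.5,6.5):
  a=[tuple(np.round((proj(t,f+sx*Rc[:,1]-dz*Rc[:,2]+[0,dy,0])-o+.5)*9-.5).astype(int)) for dz,dy in((60,30),(0,30),(0,-30))]
  cv2.line(im,a[0],a[1],(0,255,0),1);cv2.line(im,a[1],a[2],(0,255,0),1)
cv2.imwrite("pics/hold.png",im)
E
```

```text
pos [510.5  60.3 177.5] shift/100 [-0.0275 -0.0125 -0.0245]
 turn units [-0.0006  0.0099  0.0001] minrows 0.1
 q [-0.11  0.32  1.6   0.    1.21 -0.14] t 10.43 F [-0.2  0.6 -1.6] grip 0.133 41.0
foot pred px [array([260.5, 222.9]), array([259.3, 227.2]), array([258. , 231.7])]
```

View pics/hold.png

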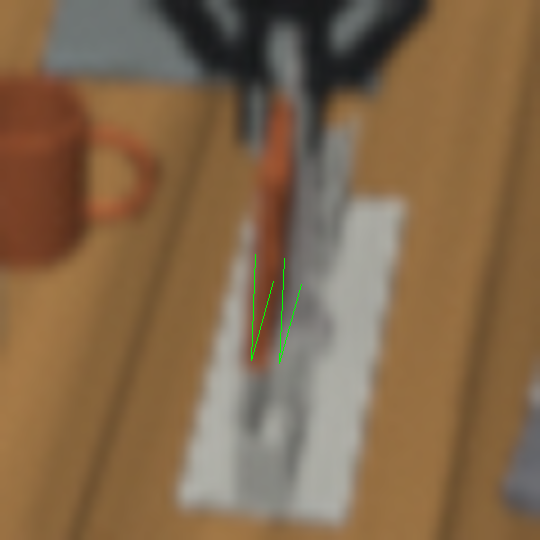

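The tile hangs nearly upright with its foot at (258,365) in the crop, about a pixel from the prediction. The wide slot is right below it at (265,450). I'll correct and lower.

Emit:
{"fn": "drive_tool", "kwargs": {"commands": "-0.028 -0.012 0 0 0.01 0 0;0 0 -0.09 0 0 0 0;0 0 -0.09 0 0 0 0;0 0 -0.09 0 0 0 0;0 0 -0.05 0 0 0 0;0 0 -0.05 0 0 0 0;0 0 -0.05 0 0 0 0;0 0 0 0 0 0 0"}}

```text
time_s: 11.15
eef_pos: [509.4, 57.9, 136.5]
ee_rot: [0.002, 0.697, 0.717, 0.001]
force: [0.8, -1.9, 4.8]
grip_width: 0.139
grip_force: 42.1
```

Emit:
{"fn": "drive_tool", "kwargs": {"commands": "-0.015 0 0 0 0 0 0;0 0 -0.04 0 0 0 0;0 0 -0.04 0 0 0 0;0 0 0 0 0 0 0"}}

```text
time_s: 11.48
eef_pos: [508.1, 57.7, 128.6]
ee_rot: [0.002, 0.697, 0.717, 0.001]
force: [2.8, -2.3, 1.4]
grip_width: 0.139
grip_force: 42.3
```

Low forces and going in; I'll continue.

Emit:
{"fn": "drive_tool", "kwargs": {"commands": "0 0 -0.05 0 0 0 0;0 0 -0.05 0 0 0 0;0 0 -0.05 0 0 0 0;0 0 -0.05 0 0 0 0;0 0 -0.03 0 0 0 0;0 0 -0.03 0 0 0 0;0 0 0 0 0 0 0"}}

```text
time_s: 12.07
eef_pos: [506.1, 58.6, 100.8]
ee_rot: [-0.001, 0.697, 0.717, -0.0]
force: [1.0, -0.3, -1.8]
grip_width: 0.136
grip_force: 41.8
```

Emit:
{"fn": "drive_tool", "kwargs": {"commands": "0 0 -0.02 0 0 0 0;0 0 -0.02 0 0 0 0;0 0 0 0 0 0 0"}}

```text
time_s: 12.32
eef_pos: [506.1, 58.6, 97.1]
ee_rot: [-0.0, 0.697, 0.717, -0.0]
force: [1.1, -0.4, -3.1]
grip_width: 0.138
grip_force: 41.8
```

Emit:
{"fn": "drive_tool", "kwargs": {"commands": "0 0 -0.015 0 0 0 0;0 0 -0.015 0 0 0 0;0 0 0 0 0 0 0"}}

```text
time_s: 12.57
eef_pos: [507.6, 58.7, 96.8]
ee_rot: [0.001, 0.697, 0.717, 0.001]
force: [-2.9, 0.3, 17.5]
grip_width: 0.136
grip_force: 44.5
```

Contact at z 96.8 puts the thick tile on the slot floor. I'll release it and go for the thin tile.

Emit:
{"fn": "drive_tool", "kwargs": {"commands": "0 0 0.01 0 0 0 30;0 0 0 0 0 0 50;0 0 0 0 0 0 50;0 0 0 0 0 0 50;0 0 0.15 0 0 0 50;0 0 0.35 0 0 0 50;0 0 0.35 0 0 0 50;0 0 0.15 0 0 0 50;0 0 0 0 0 0 50"}}

```text
time_s: 13.32
eef_pos: [508.1, 58.4, 199.2]
ee_rot: [0.003, 0.697, 0.717, 0.002]
force: [-0.5, -0.2, 0.3]
grip_width: 0.502
grip_force: 0.0
```

```bash
python3 - <<'E'
from h import *
Rz=R.from_euler("z",.235).as_matrix()
T=cols(Rz@[.866,0,.5],Rz@[.5,0,-.866])
plan([490.9,334.6,158.2],T,False)
E
```

```text
pos [508.1  58.4 199.2] shift/100 [-0.1725  2.7621 -0.4103]
 turn units [ 0.0873 -0.6532  0.2586] minrows 4.6
 q [-0.12  0.3   1.58  0.    1.26 -0.14] t 13.32 F [-0.5 -0.2  0.3] grip 0.502 0.0
```

Emit:
{"fn": "drive_tool", "kwargs": {"commands": "-0.0216 0.345 -0.0513 0.0109 -0.0817 0.0323 50;-0.0216 0.345 -0.0513 0.0109 -0.0817 0.0323 50;-0.0216 0.345 -0.0513 0.0109 -0.0817 0.0323 50;-0.0216 0.345 -0.0513 0.0109 -0.0817 0.0323 50;-0.0216 0.345 -0.0513 0.0109 -0.0817 0.0323 50;-0.0216 0.345 -0.0513 0.0109 -0.0817 0.0323 50;-0.0216 0.345 -0.0513 0.0109 -0.0817 0.0323 50;-0.0216 0.345 -0.0513 0.0109 -0.0817 0.0323 50;0 0 0 0 0 0 50;0 0 0 0 0 0 50;0 0 0 0 0 0 50"}}

```text
time_s: 14.23
eef_pos: [489.3, 334.0, 153.9]
ee_rot: [0.158, 0.599, 0.759, 0.2]
force: [0.2, 0.3, -0.2]
grip_width: 0.498
grip_force: 0.0
```

```bash
python3 - <<'E'
from h import *
Rz=R.from_euler("z",.235).as_matrix()
T=cols(Rz@[.866,0,.5],Rz@[.5,0,-.866])
plan([518.5,341.2,108.8],T,False)
E
```

```text
pos [489.3 334.  153.9] shift/100 [ 0.2921  0.0724 -0.4515]
 turn units [ 0.002  -0.0098  0.    ] minrows 0.1
 q [ 0.45  0.31  1.79 -0.2   0.54  0.36] t 14.23 F [ 0.2  0.3 -0.2] grip 0.498 0.0
```

Emit:
{"fn": "drive_tool", "kwargs": {"commands": "0.07 0.017 -0.124 0 0 0 50;0.07 0.017 -0.124 0 0 0 50;0.07 0.017 -0.124 0 0 0 50;0.067 0.017 -0.122 0 0 0 50;0 0 0 0 0 0 0;0 0 0 0 0 0 0;0 0 0 0 0 0 0;0 0 0 0 0 0 0;0 0 0 0 0 0 0;0 0 0 0 0 0 0;0 0 0 0 0 0 0", "force": 40}}

```text
time_s: 15.15
eef_pos: [518.0, 341.4, 106.7]
ee_rot: [0.159, 0.599, 0.759, 0.202]
force: [3.6, -2.4, 4.9]
grip_width: 0.083
grip_force: 40.5
```

The width reads 8 mm, so this is the thin tile. I'll lift it and carry it over the mast.

Emit:
{"fn": "drive_tool", "kwargs": {"commands": "-0.048 -0.012 0.087 0 0 0 0;-0.097 -0.023 0.173 0 0 0 0;-0.097 -0.023 0.173 0 0 0 0;-0.097 -0.023 0.173 0 0 0 0;0 0 0.3 0 0 0 0;0 -0.15 0.36 0 0 0 0;0 -0.15 0.36 0 0 0 0;0 -0.15 0.3 0 0 0 0"}}

```text
time_s: 15.82
eef_pos: [482.0, 287.9, 299.5]
ee_rot: [0.158, 0.598, 0.76, 0.201]
force: [0.7, -0.1, -0.2]
grip_width: 0.08
grip_force: 39.3
```

```bash
python3 - <<'E'
from h import *
y=.028
plan([512.7,-122,320],cols([np.cos(y),np.sin(y),0],[0,0,-1]),False)
E
```

```text
pos [482.  287.9 299.5] shift/100 [ 0.3073 -4.0995  0.2046]
 turn units [-0.0882  0.6525 -0.2597] minrows 4.6
 q [ 0.36  0.09  1.66 -0.08  0.88  0.15] t 15.82 F [ 0.7 -0.1 -0.2] grip 0.08 39.3
```

Emit:
{"fn": "drive_tool", "kwargs": {"commands": "0.0256 -0.3416 0.04 -0.0074 0.0544 -0.0216 0;0.0256 -0.3416 0.04 -0.0074 0.0544 -0.0216 0;0.0256 -0.3416 0.04 -0.0074 0.0544 -0.0216 0;0.0256 -0.3416 0.04 -0.0074 0.0544 -0.0216 0;0.0256 -0.3416 0.04 -0.0074 0.0544 -0.0216 0;0.0256 -0.3416 0 -0.0074 0.0544 -0.0216 0;0.0256 -0.3416 0 -0.0074 0.0544 -0.0216 0;0.0256 -0.3416 0 -0.0074 0.0544 -0.0216 0;0.0256 -0.3416 0 -0.0074 0.0544 -0.0216 0;0.0256 -0.3416 0 -0.0074 0.0544 -0.0216 0;0.0256 -0.3416 0 -0.0074 0.0544 -0.0216 0;0.0256 -0.3416 0 -0.0074 0.0544 -0.0216 0;0 0 0 0 0 0 0;0 0 0 0 0 0 0;0 0 0 0 0 0 0;0 0 0 0 0 0 0"}}

```text
time_s: 17.15
eef_pos: [513.7, -120.5, 318.0]
ee_rot: [0.001, 0.697, 0.717, 0.0]
force: [-0.2, 0.7, 0.4]
grip_width: 0.079
grip_force: 39.3
```

```bash
python3 - <<'E'
from h import *
y=.028
plan([512.7,-122,160],cols([np.cos(y),np.sin(y),0],[0,0,-1]),False)
import pickle, fit as F
L=[capture("top") for _ in range(3)]; c=dict(L[0]); c["pixels"]=np.mean([l["pixels"] for l in L],0).astype(np.uint8)
F.cs["top"]=c; F.G["top"]=F.grads(c)
for sd in range(3): print(F.fit([512,-32,.02],{"top":F.car_top},(4,4,.03),200,sd))
E
```

```text
pos [ 513.7 -120.5  318. ] shift/100 [-0.0099 -0.0152 -1.5795]
 turn units [ 0.001   0.0012 -0.001 ] minrows 0.0
 q [-0.45  0.27  1.31 -0.    1.56 -0.48] t 17.15 F [-0.2  0.7  0.4] grip 0.079 39.3
(array([ 5.09189159e+02, -2.82166822e+01,  4.34197397e-02]), np.float64(34051.831167178505))
(array([ 5.10292071e+02, -2.84238555e+01,  4.77183923e-02]), np.float64(33601.1339905763))
(array([ 5.08118672e+02, -2.88636172e+01,  4.37397393e-02]), np.float64(33271.31832222494))
```

Emit:
{"fn": "drive_tool", "kwargs": {"commands": "-0.33 0 0 0 0 0 0;-0.33 0 0 0 0 0 0;-0.33 0 0 0 0 0 0;-0.33 0 0 0 0 0 0;-0.33 0 0 0 0 0 0;0 0 0 0 0 0 0"}}

```text
time_s: 17.8
eef_pos: [345.6, -120.7, 318.6]
ee_rot: [0.002, 0.698, 0.716, -0.0]
force: [0.2, 0.3, -0.4]
grip_width: 0.08
grip_force: 39.4
```

```bash
python3 - <<'E'
from ortho import *
import pickle, fit as F
np.set_printoptions(precision=3,suppress=True)
L=[capture("top") for _ in range(4)]; c=dict(L[0]); c["pixels"]=np.mean([l["pixels"] for l in L],0).astype(np.uint8)
F.cs["top"]=c; F.G["top"]=F.grads(c)
for sd in range(4): print(F.fit([512,-32,.02],{"top":F.car_top},(4,4,.03),200,sd))
c1=pickle.load(open("c1.pkl","rb"))["top"]
a=(440,590,-170,110,8);k=2.5
im=np.vstack([cv2.resize(grid(ortho(q,*a,k),*a[:4],k,10),None,fx=1,fy=.78) for q in(c1,c)])
cv2.imwrite("pics/car.png",im);print(im.shape)
E
```

```text
(array([509.386, -31.309,   0.048]), np.float64(46763.16577169842))
(array([510.222, -32.105,   0.049]), np.float64(46520.44127294586))
(array([509.147, -32.351,   0.045]), np.float64(46646.03583337475))
(array([509.637, -31.719,   0.044]), np.float64(46770.802983815985))
(584, 700, 3)
```

View pics/car.png

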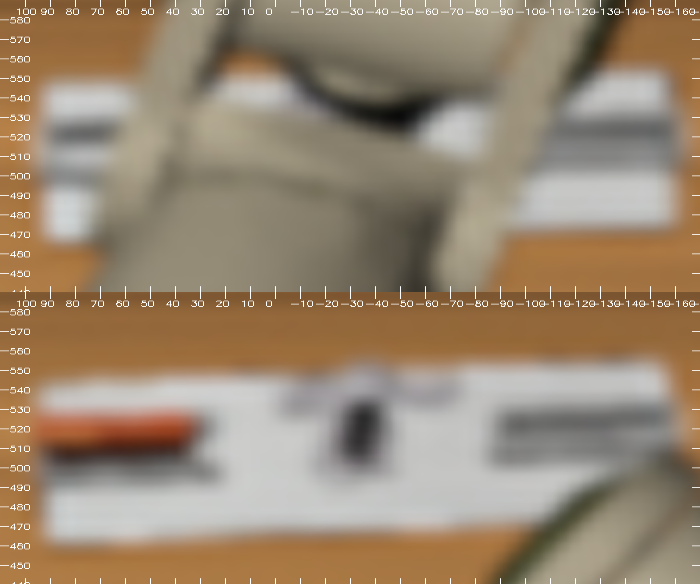

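The thick tile stands in the left (wide) slot, red strip at rows 415–445. The carrier is now about (509.5,-32) with yaw 0.043, which puts the narrow slot near (513,-122).

Emit:
{"fn": "drive_tool", "kwargs": {"commands": "0.33 0 0 0 0 0.005 0;0.33 0 0 0 0 0.005 0;0.33 0 0 0 0 0.005 0;0.33 0 0 0 0 0.005 0;0.33 0 -0.1 0 0 0 0;0 0 -0.3 0 0 0 0;0 0 -0.35 0 0 0 0;0 0 -0.35 0 0 0 0;0 0 -0.3 0 0 0 0;0 0 -0.1 0 0 0 0;0 0 0 0 0 0 0;0 0 0 0 0 0 0;0 0 0 0 0 0 0"}}

```text
time_s: 19.08
eef_pos: [515.2, -122.1, 169.9]
ee_rot: [0.003, 0.692, 0.722, 0.0]
force: [0.6, -0.5, -1.2]
grip_width: 0.078
grip_force: 39.5
```

```bash
python3 - <<'E'
from h import *
y=.043
plan([513,-122,150],cols([np.cos(y),np.sin(y),0],[0,0,-1]),False)
t=capture("top"); s=capture("side")
st=sense(); Rc=rot(st["ee_rot"]); p=st["eef_pos"]; f=p+86.5*Rc[:,2]; print(f)
px=proj(s,f).astype(int); o=px-[30,40]
im=cv2.resize(s["pixels"][o[1]:o[1]+60,o[0]:o[0]+60],None,fx=9,fy=9,interpolation=cv2.INTER_CUBIC)
for sx in(-4,4):
  a=[tuple(np.round((proj(s,f+sx*Rc[:,1]-dz*Rc[:,2]+[0,dy,0])-o+.5)*9-.5).astype(int)) for dz,dy in((60,30),(0,30),(0,-30))]
  cv2.line(im,a[0],a[1],(0,255,0),1);cv2.line(im,a[1],a[2],(0,255,0),1)
cv2.imwrite("pics/hold2.png",im)
E
```

```text
pos [ 515.2 -122.1  169.9] shift/100 [-0.0219  0.001  -0.1985]
 turn units [ 0.0037  0.0055 -0.0002] minrows 0.0
 q [-0.45  0.37  1.56 -0.    1.21 -0.5 ] t 19.08 F [ 0.6 -0.5 -1.2] grip 0.078 39.5
[ 515.22889052 -122.31851038   83.17436008]
```

Emit:
{"fn": "drive_tool", "kwargs": {"commands": "-0.018 0 -0.08 0 0.004 0 0;0 0 -0.08 0 0 0 0;0 0 -0.05 0 0 0 0;0 0 0 0 0 0 0;0 0 0 0 0 0 0"}}

```text
time_s: 19.6
eef_pos: [512.1, -121.7, 146.6]
ee_rot: [-0.001, 0.692, 0.722, -0.001]
force: [0.3, 0.5, 0.3]
grip_width: 0.081
grip_force: 39.5
```

Emit:
{"fn": "drive_tool", "kwargs": {"commands": "0.005 0 -0.04 0 0 0 0;0 0 -0.04 0 0 0 0;0 0 -0.04 0 0 0 0;0 0 0 0 0 0 0"}}

```text
time_s: 19.93
eef_pos: [512.5, -121.7, 134.1]
ee_rot: [-0.001, 0.692, 0.722, -0.001]
force: [1.1, -0.1, -0.2]
grip_width: 0.076
grip_force: 39.6
```

Emit:
{"fn": "drive_tool", "kwargs": {"commands": "0 0 -0.03 0 0 0 0;0 0 -0.03 0 0 0 0;0 0 -0.03 0 0 0 0;0 0 0 0 0 0 0"}}

```text
time_s: 20.27
eef_pos: [512.6, -121.7, 125.3]
ee_rot: [-0.0, 0.692, 0.722, -0.001]
force: [0.9, 0.7, -1.9]
grip_width: 0.079
grip_force: 39.5
```

Emit:
{"fn": "drive_tool", "kwargs": {"commands": "0 0 -0.05 0 0 0 0;0 0 -0.05 0 0 0 0;0 0 -0.05 0 0 0 0;0 0 -0.05 0 0 0 0;0 0 -0.04 0 0 0 0;0 0 0 0 0 0 0"}}

```text
time_s: 20.77
eef_pos: [512.5, -121.7, 101.1]
ee_rot: [-0.001, 0.692, 0.722, -0.001]
force: [1.4, -0.0, -1.9]
grip_width: 0.079
grip_force: 39.5
```

Emit:
{"fn": "drive_tool", "kwargs": {"commands": "0 0 -0.02 0 0 0 0;0 0 -0.02 0 0 0 0;0 0 -0.02 0 0 0 0;0 0 0 0 0 0 0"}}

```text
time_s: 21.1
eef_pos: [512.9, -122.0, 96.2]
ee_rot: [0.0, 0.692, 0.722, -0.001]
force: [0.3, -0.2, 1.8]
grip_width: 0.081
grip_force: 40.0
```

Emit:
{"fn": "drive_tool", "kwargs": {"commands": "0 0 -0.02 0 0 0 0;0 0 0 0 0 0 0"}}

```text
time_s: 21.27
eef_pos: [514.1, -122.5, 95.9]
ee_rot: [0.002, 0.692, 0.722, -0.0]
force: [0.7, -0.8, 13.2]
grip_width: 0.077
grip_force: 41.6
```

Contact at z 95.9 means the thin tile is seated. I'll release and set up the leaned grasp on the mast.

Emit:
{"fn": "drive_tool", "kwargs": {"commands": "0 0 0.01 0 0 0 30;0 0 0 0 0 0 50;0 0 0 0 0 0 50;0 0 0 0 0 0 50;0 0 0.15 0 0 0 50;0 0 0.35 0 0 0 50;0 0 0.35 0 0 0 50;0 0 0.35 0 0 0 50;0 0 0.35 0 0 0 50;0 0 0 0 0 0 50"}}

```text
time_s: 22.1
eef_pos: [514.5, -122.6, 256.5]
ee_rot: [0.005, 0.692, 0.722, 0.0]
force: [0.1, -0.8, 1.0]
grip_width: 0.498
grip_force: 0.0
```

```bash
python3 - <<'E'
from h import *
a=np.radians(42); Rz=R.from_euler("z",.043).as_matrix()
plan([464.5,-34,250.5],cols(Rz@[0,-1,0],Rz@[np.sin(a),0,-np.cos(a)]),False)
E
```

```text
pos [ 514.5 -122.6  256.5] shift/100 [-0.5005  0.8857 -0.0596]
 turn units [ 0.7741 -0.6964 -1.8966] minrows 14.2
 q [-0.45  0.29  1.43 -0.    1.41 -0.5 ] t 22.1 F [ 0.1 -0.8  1. ] grip 0.498 0.0
```

Emit:
{"fn": "drive_tool", "kwargs": {"commands": "-0.0313 0.0554 0 0.0484 -0.0435 -0.1185 50;-0.0313 0.0554 0 0.0484 -0.0435 -0.1185 50;-0.0313 0.0554 0 0.0484 -0.0435 -0.1185 50;-0.0313 0.0554 0 0.0484 -0.0435 -0.1185 50;-0.0313 0.0554 0 0.0484 -0.0435 -0.1185 50;-0.0313 0.0554 0 0.0484 -0.0435 -0.1185 50;-0.0313 0.0554 0 0.0484 -0.0435 -0.1185 50;-0.0313 0.0554 0 0.0484 -0.0435 -0.1185 50;-0.0313 0.0554 0 0.0484 -0.0435 -0.1185 50;-0.0313 0.0554 0 0.0484 -0.0435 -0.1185 50;-0.0313 0.0554 0 0.0484 -0.0435 -0.1185 50;-0.0313 0.0554 0 0.0484 -0.0435 -0.1185 50;-0.0313 0.0554 0 0.0484 -0.0435 -0.1185 50;-0.0313 0.0554 -0.02 0.0484 -0.0435 -0.1185 50;-0.0313 0.0554 -0.02 0.0484 -0.0435 -0.1185 50;-0.0313 0.0554 -0.02 0.0484 -0.0435 -0.1185 50;0 0 0 0 0 0 50;0 0 0 0 0 0 50;0 0 0 0 0 0 50"}}

```text
time_s: 23.68
eef_pos: [463.0, -33.5, 244.3]
ee_rot: [-0.012, 0.932, 0.023, 0.36]
force: [0.0, 0.3, -0.3]
grip_width: 0.498
grip_force: 0.0
```

```bash
python3 - <<'E'
from ortho import *
a=np.radians(42); Rz=R.from_euler("z",.043).as_matrix()
plan([511,-32,198.5],cols(Rz@[0,-1,0],Rz@[np.sin(a),0,-np.cos(a)]),False)
c=capture("side")
cv2.imwrite("pics/side2.png",cv2.resize(c["pixels"][150:300,180:350],None,fx=4,fy=4,interpolation=cv2.INTER_CUBIC))
E
```

```text
pos [463.  -33.5 244.3] shift/100 [ 0.4795  0.0153 -0.4583]
 turn units [-0.0076  0.0059 -0.0114] minrows 0.1
 q [-0.57 -0.2   2.17  0.7   0.66  0.5 ] t 23.68 F [ 0.   0.3 -0.3] grip 0.498 0.0
```

View pics/side2.png

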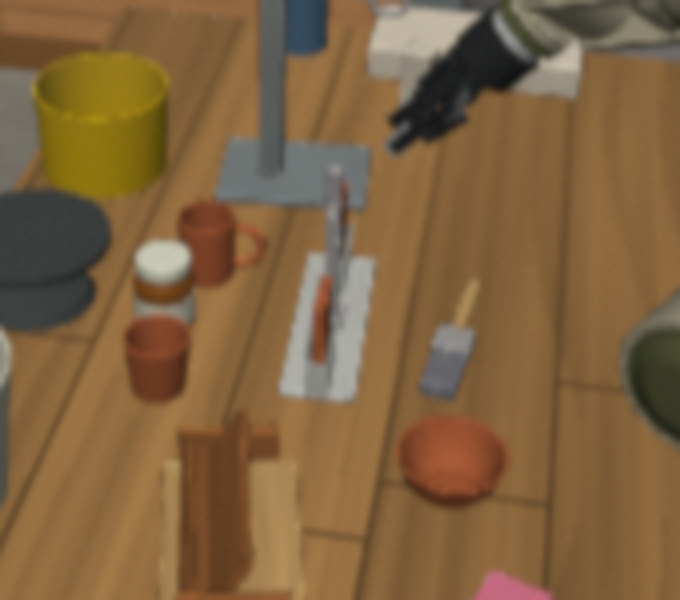

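Both tiles stand in their slots, the thick one at (320,320) and the thin one at (343,205) in the crop. I'll move in on the mast.

Emit:
{"fn": "drive_tool", "kwargs": {"commands": "0.095 0.003 -0.097 0 0 -0.002 50;0.095 0.003 -0.097 0 0 -0.002 50;0.095 0.003 -0.097 -0.002 0.002 -0.002 50;0.095 0.003 -0.097 -0.002 0.002 -0.002 50;0.09 0.003 -0.097 -0.002 0.002 -0.002 50;0 0 0 0 0 0 50;0 0 0 0 0 0 50"}}

```text
time_s: 24.32
eef_pos: [509.8, -31.8, 195.2]
ee_rot: [-0.009, 0.934, 0.02, 0.358]
force: [-0.3, -0.1, 0.1]
grip_width: 0.493
grip_force: 0.0
```

Emit:
{"fn": "drive_tool", "kwargs": {"commands": "0.005 0 0.02 0 0 0 50;0 0 0 0 0 0 0;0 0 0 0 0 0 0;0 0 0 0 0 0 0;0 0 0 0 0 0 0;0 0 0 0 0 0 0;0 0 0 0 0 0 0", "force": 80}}

```text
time_s: 24.9
eef_pos: [510.1, -31.4, 197.6]
ee_rot: [-0.009, 0.933, 0.019, 0.358]
force: [-1.8, 3.5, 2.3]
grip_width: 0.068
grip_force: 78.6
```

Emit:
{"fn": "drive_tool", "kwargs": {"commands": "0 0 0.03 0 0 0 0;0 0 0.07 0 0 0 0;0 0 0.1 0 0 0 0;0 0 0.1 0 0 0 0;0 0 0 0 0 0 0;0 0 0 0 0 0 0"}}

```text
time_s: 25.4
eef_pos: [509.6, -31.6, 226.5]
ee_rot: [-0.009, 0.934, 0.019, 0.358]
force: [-0.4, -0.0, -7.7]
grip_width: 0.066
grip_force: 78.3
```

The width is smaller than I expected for the 14 mm mast, so I'll look before carrying on.

```bash
python3 - <<'E'
from ortho import *
s=sense();print(s["eef_pos"],rot(s["ee_rot"]).round(3),s["force"],s["wrist_torque"],s["grip_width"])
c=capture("side");t=capture("top")
a=cv2.resize(c["pixels"][175:255,225:305],None,fx=5,fy=5,interpolation=cv2.INTER_CUBIC)
b=cv2.resize(t["pixels"][155:235,225:305],None,fx=5,fy=5,interpolation=cv2.INTER_CUBIC)
cv2.imwrite("pics/lift.png",np.hstack([a,b]))
E
```

```text
[509.61427707 -31.57272634 226.48919857] [[ 0.744  0.042  0.667]
 [ 0.029 -0.999  0.03 ]
 [ 0.668 -0.003 -0.744]] [-0.35336215 -0.01079285 -7.7390333 ] [-0.08560379  1.30524707  0.02978467] 0.06592798616437553
```

View pics/lift.png

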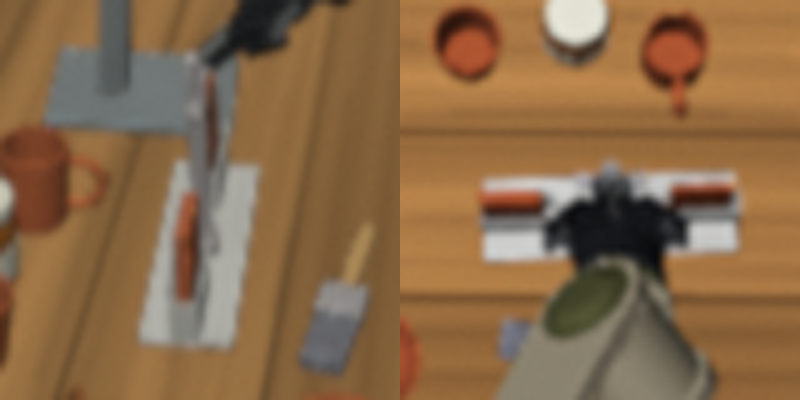

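The carrier hangs level from the gripper with both tiles in (side crop: mast top at (192,58)), and the 7.7 N load matches its weight. I'll carry it up and over to a spot in front of the fork.

Emit:
{"fn": "drive_tool", "kwargs": {"commands": "-0.02 0 0.1 0 0 0 0;-0.03 -0.05 0.16 0 0 0 0;-0.05 -0.1 0.16 0 0 0 0;-0.06 -0.15 0.16 0 0 0.003 0;-0.07 -0.2 0.13 0 0 0.004 0;-0.07 -0.24 0.1 0 0 0.004 0;-0.08 -0.25 0.07 0 0 0.004 0;-0.08 -0.25 0.05 0 0 0.004 0;-0.08 -0.25 0.03 0 0 0.004 0;-0.08 -0.25 0 0 0 0.004 0;-0.08 -0.25 0 0 0 0.004 0;-0.07 -0.25 0 0 0 0.004 0;-0.06 -0.24 0 0 0 0.004 0;-0.05 -0.2 0 0 0 0.004 0;-0.04 -0.15 0 0 0 0.004 0;-0.02 -0.12 0 0 0 0 0;-0.01 -0.08 0 0 0 0 0;0 -0.04 0 0 0 0 0;0 0 0 0 0 0 0;0 0 0 0 0 0 0"}}

```text
time_s: 27.17
eef_pos: [415.4, -338.0, 323.4]
ee_rot: [-0.016, 0.933, 0.037, 0.358]
force: [0.2, 0.4, -7.9]
grip_width: 0.069
grip_force: 78.2
```

```bash
cat > look.py <<'E'
from fit import *
np.set_printoptions(precision=3,suppress=True)
import fit as F
s=sense();p=np.array(s["eef_pos"]);Rc=rot(s["ee_rot"])
print("t",s["time_s"],"p",p.round(1),"toolz yaw",np.arctan2(Rc[1,2],Rc[0,2]).round(3),"toolx/y yaw",np.arctan2(Rc[0,1],-Rc[1,1]).round(3),"F",s["force"].round(1),"grip",s["grip_width"],s["grip_force"],"q",s["joints"].round(2))
for n in("top","side"):
    L=[capture(n) for _ in range(3)]; c=dict(L[0]); c["pixels"]=np.mean([l["pixels"] for l in L],0).astype(np.uint8); F.cs[n]=c; F.G[n]=grads(c)
pickle.dump(F.cs,open("c2.pkl","wb"))
zb=p[2]-32.6-165
ct=box(-40,40,-125,125,zb,zb+8,True)
tt=box(-6.5,6.5,60,120,zb+118,zb+118,True)+box(-4,4,-120,-60,zb+118,zb+118,True)
y0=np.arctan2(Rc[0,1],-Rc[1,1])
for sd in(0,1):
  print("top",F.fit([p[0],p[1],y0],{"top":ct+tt},(10,10,.05),250,sd),"side",F.fit([p[0],p[1],y0],{"side":ct+tt},(10,10,.05),250,sd))
E
python3 look.py
```

```text
t 27.1667 p [ 415.4 -338.   323.4] toolz yaw 0.083 toolx/y yaw 0.08 F [ 0.2  0.4 -7.9] grip 0.06939958389868826 78.24124697595835 q [-1.25  0.06  1.71  0.75  1.26  0.04]
top (array([ 410.007, -334.057,    0.099]), np.float64(62907.35656810808)) side (array([ 421.448, -329.466,    0.056]), np.float64(29043.098643268368))
top (array([ 410.861, -336.432,    0.11 ]), np.float64(63794.27108031671)) side (array([ 422.746, -329.664,    0.093]), np.float64(28855.10106439614))
```

```bash
cat > fork.py <<'E'
from fit import *
np.set_printoptions(precision=2,suppress=True)
def samp(im,P):
    P=np.array(P,np.float32); return cv2.remap(im,P[None,:,0],P[None,:,1],1)[0]
def ridge(c,im,p,pts,w=2.0):
    P=np.array([proj(c,W(p,q)) for q in pts]); d=P[-1]-P[0]; n=np.array([-d[1],d[0]])/np.linalg.norm(d)
    return samp(im,P)-.5*(samp(im,P+w*n)+samp(im,P-w*n))
L=lambda a,b,m:[np.array(a)+(np.array(b)-a)*k for k in np.linspace(0,1,m)]
def sc(c,im,p,dz=0):
    t=0
    for y in(22,-22):
        t+=ridge(c,im,p,L((-27,y,273-dz),(-15,y,261-dz),6)).clip(-20,40).sum()
        t+=ridge(c,im,p,L((-14,y,260-dz),(-4 if c is T else 14,y,260-dz),6)).clip(-20,40).sum()
        t-=1.0*abs(ridge(c,im,p,L((-42,y,274-dz),(-34,y,274-dz),5))).sum()
    return t
cs=pickle.load(open("c0.pkl","rb"));T=cs["top"];S=cs["side"]
for n,c in(("top",T),("side",S)):
    for nm,im in(("blue",c["pixels"][...,0]),("gray",cv2.cvtColor(c["pixels"],6))):
        im=im.astype(np.float32)
        if n=="top": g=[(sc(c,im,(x,y,.08)),x,y) for x in range(482,512,1) for y in range(-350,-316,1)]
        else: g=[(sc(c,im,(x,y,.08)),x,y) for x in range(478,520,1) for y in range(-360,-306,1)]
        g.sort(reverse=True); print(n,nm,g[:3], "mean top20",np.mean([q[1:] for q in g[:20]],0))
E
python3 fork.py
python3 - <<'E'
from h import *
import pickle
S=pickle.load(open("c0.pkl","rb"))["side"]
g=cv2.cvtColor(S["pixels"],6)
print(proj(S,(495,-311,260)),proj(S,(495,-357,260)))
for r in range(135,160): print(r," ".join("%3d"%v for v in g[r,258:292]))
E
```

```text
top blue [(np.float32(641.2671), 496, -331), (np.float32(638.647), 497, -331), (np.float32(633.02344), 498, -331)] mean top20 [ 496.95 -331.25]
top gray [(np.float32(391.71143), 500, -331), (np.float32(390.2334), 501, -331), (np.float32(388.875), 499, -331)] mean top20 [ 502.05 -330.55]
side blue [(np.float32(279.7119), 498, -325), (np.float32(275.4629), 499, -325), (np.float32(272.68945), 497, -325)] mean top20 [ 498.3 -324.5]
side gray [(np.float32(42.614258), 519, -360), (np.float32(37.37744), 519, -359), (np.float32(31.710938), 507, -360)] mean top20 [ 513.45 -349.45]
[276.73410908 151.31407131] [277.97021897 147.08578271]
135  98 109 107 111 105 108 111 112 109 103 104 105 110 113 113 113 113 113 113 113 113 112 112 112 112 112 111 111 110 111 112 112 112 112
136  97 108 109 111 103 106 109 109 107 102 104 102 107 110 111 111 111 111 112 112 112 113 113 112 114 113 112 111 111 111 112 112 112 113
137 101 105 111 111 104 107 110 110 107 101 103 102 106 110 111 110 110 110 110 110 110 111 112 111 111 110 109 109 110 111 111 112 112 114
138 106 105 114 115 110 112 114 113 111 103 1
[... 2334 characters left out ...]

155  62  59  54  67  97 108 111 110 109 109 109 110 111 110 108 117 151 170 175 175 175 174 176 178 179 179 179 180 180 181 181 181 181 181
156  62  59  55  69 100 112 112 110 107 106 108 110 112 111 111 126 162 177 179 180 180 179 178 178 178 179 179 179 179 180 180 180 180 180
157  63  59  55  70 103 113 113 110 104 101 106 112 113 112 116 139 168 177 179 179 179 179 179 179 179 179 179 179 179 179 180 179 179 179
158  63  60  56  70 104 114 114 109 101  99 107 113 114 112 123 155 173 177 178 179 179 179 179 180 179 177 178 178 178 179 179 179 179 179
159  63  60  56  70 104 115 113 106 100 101 110 114 113 112 129 165 177 178 178 178 179 179 180 179 174 170 175 178 178 179 179 180 180 180
```

```bash
cat > look2.py <<'E'
from fit import *
import fit as F
np.set_printoptions(precision=2,suppress=True)
F.cs=pickle.load(open("c2.pkl","rb")); F.cs=dict(F.cs)
for n in F.cs: F.G[n]=grads(F.cs[n])
p=np.array([415.4,-338,323.4]); zb=p[2]-32.6-165
ct=box(-40,40,-125,125,zb,zb+8,True)
for n in("top","side"):
  for z in(zb+8,):
    for sd in(0,1,2): print(n,F.fit([415,-338,.08],{n:ct},(8,8,.02),250,sd))
tt=box(-6.5,6.5,60,120,zb+118,zb+118,True)[1:2]
E
python3 look2.py; python3 - <<'E'
from h import *
import pickle
c=pickle.load(open("c2.pkl","rb"))["side"]; g=cv2.cvtColor(c["pixels"],6)
# predicted mast points if mast at TCP
for q in((415,-345,290),(415,-338,335),(415,-338,130),(423,-338,250),(407,-338,250),(415,-218,126)): print(q,proj(c,q).round(1))
a=proj(c,(415,-338,220)).astype(int)
for r in range(a[1]-3,a[1]+20,2): print(r," ".join("%3d"%v for v in g[r,a[0]-14:a[0]+15]),a[0]-14)
E
```

```text
top (array([ 411.96, -341.71,    0.09]), np.float64(40103.8102593914))
top (array([ 411.27, -341.47,    0.09]), np.float64(40294.538532278806))
top (array([ 411.01, -341.21,    0.08]), np.float64(40260.76835608152))
side (array([ 421.  , -330.93,    0.07]), np.float64(22051.62251286697))
side (array([ 421.95, -331.56,    0.09]), np.float64(21886.378877168692))
side (array([ 420.75, -327.98,    0.08]), np.float64(23058.91221020285))
(415, -345, 290) [294.7 144.1]
(415, -338, 335) [295.3 136. ]
(415, -338, 130) [292.2 174. ]
(423, -338, 250) [292.3 152.2]
(407, -338, 250) [295.6 152.5]
(415, -218, 126) [289.6 187.4]
154 160 165 175 181 183 183 183 184 185 184 176 153 128 113 113 131 161 175 177 174 169 166 167 168 161 156 155 154 152 279
156 182 183 182 182 182 182 182 183 183 182 173 141 116 110 113 134 168 181 183 183 181 181 181 182 182 183 182 183 183 279
158 182 183 183 183 180 181 182 182 181 181 170 140 119 113 114 135 168 181 183 183 182 180 179 180 181 183 183 183 183 279
160 182 182 178 171 172 177 179 179 180 178 164 133 114 109 112 135 169 182 184 184 183 182 182 182 183 18
[... 309 characters left out ...]
 144 119 100  95 113 146 162 165 166 163 149 149 153 153 153 153 153 155 158 279
168 136 133 135 136 143 160 164 164 163 160 145 117  94  88 112 149 164 165 164 162 146 142 144 144 144 144 143 144 145 279
170 117 128 133 139 150 162 165 165 163 155 136 109  89  85 110 146 162 164 165 161 142 137 139 141 142 143 143 143 143 279
172 125 136 136 141 157 165 167 166 163 147 121  98  83  84 103 133 156 164 165 159 129 112 112 118 124 126 123 120 119 279
174 125 138 136 137 158 167 168 168 163 147 122  97  84  85 103 134 158 165 166 159 126 105 103 104 106 105 101  97  97 279
176 118 127 130 141 163 169 170 169 164 146 118  94  84  91 111 139 160 167 168 161 127 105 102 105 107 104 101  99  99 279
```

```bash
python3 - <<'E'
from fit import *
np.set_printoptions(precision=2,suppress=True)
C0=pickle.load(open("c0.pkl","rb")); C2=pickle.load(open("c2.pkl","rb")); S=C0["side"];T=C0["top"]
for p in((490,-333,.08),(500,-333,.08)):
    print(p,"rod",proj(S,W(p,(45,0,300))),"fartip",proj(S,W(p,(-25,-22,272))),"neartip",proj(S,W(p,(-25,22,272))),"farseat",proj(S,W(p,(-5,-22,260))),"col L/R",proj(S,W(p,(155,18,200))),proj(S,W(p,(125,18,200))))
px=proj(S,W((495,-333,.08),(140,18,200))).astype(int)
g=cv2.cvtColor(S["pixels"],6)
for r in(px[1]-6,px[1],px[1]+6,px[1]+12): print(r,px[0]-10,g[r,px[0]-10:px[0]+12])
g=S["pixels"]
for r in(130,134,137,140): print(r,262,g[r,262:276,0],g[r,262:276,2])
# top: prong tips rows
for p in((490,-333,.08),(500,-333,.08)): print(p,[proj(T,W(p,(-25,y,272))) for y in(22,-22)])
for y in(-310,-356):
    c0=int(proj(T,(475,y,268))[0]); r0=int(proj(T,(468,y,272))[1])
    for r in range(r0-7,r0+6): print(r,c0-4,T["pixels"][r,c0-4:c0+6,0])
# top carrier ends in C2: blue profile along carrier x line at y offset 
T2=C2["top"]
for yy in(-90+15,100):
  pts=[proj(T2,W((415.4,-338,.08),(x,yy if yy>0 else yy,134))) for x in range(-70,71,5)]
  im=T2["pixels"].astype(np.float32); P=np.array(pts,np.float32)
  print(yy,[int(v) for v in cv2.remap(im,P[None,:,0],P[None,:,1],1)[0][:,0]])
E
```

```text
(490, -333, 0.08) rod [269.31 141.18] fartip [283.91 145.41] neartip [283.59 149.5 ] farseat [279.62 147.4 ] col L/R [245.62 160.14] [251.77 160.54]
(500, -333, 0.08) rod [267.22 140.98] fartip [281.84 145.21] neartip [281.48 149.29] farseat [277.56 147.2 ] col L/R [243.6  159.93] [249.75 160.33]
154 237 [102 101  98  98 103 107 105  95  93  91  92  92  92  88  70  65  67  69
  68  67  65  62]
160 237 [ 90  93 101 108 112 115 110  97  91  90  89  89  89  85  69  67  68  69
  69  67  66  63]
166 237 [105 111 114 114 112 110 107  95  89  88  87  87  85  79  87 107 114 115
 115 114 114 117]
172 237 [115 114 113 112 112 114 113 105  94  89  87  88  85  82  96 110 113 114
 115 118 118 117]
130 262 [80 59 56 56 57 63 78 85 66 57 59 59 59 59] [ 87  64  60  60  60  64  80  98 111 129 135 136 136 137]
134 262 [77 65 65 65 67 78 97 94 75 66 64 64 64 64] [128 142 149 149 143 123 112 115 138 147 148 148 147 147]
137 262 [74 64 64 64 67 82 95 85 69 64 64 63 63 63] [126 140 145 144 138 117 110 115 135 144 145 145 145 145]
140 262 [78 67 66 66 70 85 96 84 71 67 66 66 66 66] [142 150 151 151 144 123
[... 942 characters left out ...]
29 111  86 111 134 101  66  62  63  64]
193 336 [129 111  85 107 134 106  71  64  65  66]
194 336 [130 115  89 101 126 109  76  66  67  68]
195 336 [130 117  93  91 112 111  84  68  67  68]
196 336 [115 106  86  80  99 110  88  69  66  67]
197 336 [81 79 72 70 79 86 77 68 66 67]
198 336 [66 67 68 68 68 69 69 68 68 69]
199 336 [67 67 67 67 67 67 68 67 68 69]
200 336 [66 66 66 65 66 65 65 66 66 67]
201 336 [65 65 64 64 64 64 64 64 64 64]
-75 [26, 26, 26, 26, 25, 23, 22, 21, 21, 22, 22, 24, 30, 37, 47, 70, 110, 149, 174, 183, 169, 131, 90, 65, 63, 67, 69, 68, 67]
100 [53, 55, 57, 68, 100, 144, 179, 194, 196, 187, 168, 138, 97, 55, 36, 46, 82, 140, 185, 194, 168, 125, 87, 67, 64, 64, 65, 65, 63]
```

The two views' offsets agree best with the base hanging slightly back towards -x, which is harmless. My estimate for the seat is about (497,-328), yaw 0.08. I'll move in slowly above the prongs and watch the force.

Emit:
{"fn": "drive_tool", "kwargs": {"commands": "0 0.017 -0.02 0 0 0 0;0 0.017 -0.02 0 0 0 0;0.03 0.002 0 0 0 0 0;0.06 0.005 0 0 0 0 0;0.08 0.006 0 0 0 0 0;0.08 0.006 0 0 0 0 0;0.08 0.006 0 0 0 0 0;0.06 0.005 0 0 0 0 0;0.03 0.002 0 0 0 0 0;0 0 0 0 0 0 0;0 0 0 0 0 0 0;0 0 0 0 0 0 0"}}

```text
time_s: 28.47
eef_pos: [457.0, -332.1, 319.4]
ee_rot: [-0.015, 0.933, 0.036, 0.358]
force: [0.1, 0.2, -8.0]
grip_width: 0.066
grip_force: 79.2
```

Emit:
{"fn": "drive_tool", "kwargs": {"commands": "0.03 0.002 0 0 0 0 0;0.06 0.005 0 0 0 0 0;0.06 0.005 0 0 0 0 0;0.06 0.005 0 0 0 0 0;0.06 0.005 0 0 0 0 0;0.05 0.004 0 0 0 0 0;0.03 0.002 0 0 0 0 0;0 0 0 0 0 0 0;0 0 0 0 0 0 0;0 0 0 0 0 0 0"}}

```text
time_s: 29.3
eef_pos: [492.1, -329.2, 319.5]
ee_rot: [-0.015, 0.933, 0.036, 0.358]
force: [0.4, -0.2, -7.4]
grip_width: 0.064
grip_force: 79.1
```

```bash
python3 - <<'E'
from fit import *
import fit as F
np.set_printoptions(precision=2,suppress=True)
s=sense();p=s["eef_pos"];print(p,s["force"],s["wrist_torque"],s["joints"])
L=[capture("top") for _ in range(3)]; c=dict(L[0]); c["pixels"]=np.mean([l["pixels"] for l in L],0).astype(np.uint8); F.cs["top"]=c;F.G["top"]=grads(c)
S=capture("side"); zb=p[2]-197.6
ct=box(-40,40,-125,125,zb,zb+8,True)
for sd in(0,1): print(F.fit([p[0]-4,p[1],.08],{"top":ct},(8,8,.02),250,sd))
g=cv2.cvtColor(S["pixels"],6)
print("bar L/R",proj(S,(p[0],p[1]+32,p[2]-30)),"mast",proj(S,(p[0],p[1],p[2]-30)),proj(S,(p[0],p[1],p[2]-90)))
a=proj(S,(p[0],p[1],p[2]-45)).astype(int)
for r in range(a[1]-8,a[1]+14): print(r,a[0]-14," ".join("%3d"%v for v in g[r,a[0]-14:a[0]+15]))
E
```

```text
[ 492.1  -329.24  319.46] [ 0.38 -0.21 -7.35] [-0.14  1.24 -0.05] [-1.08  0.16  1.61  0.74  1.15  0.17]
(array([ 489.81, -334.18,    0.06]), np.float64(20375.34544621573))
(array([ 491.23, -335.18,    0.08]), np.float64(20479.569136169837))
bar L/R [277.28 147.03] mast [278.15 144.09] [277.51 155.37]
138 263 115 116 117 112 107 106 104 110 115 116 116 115 111 104 111 110 104  87  70  68  84  99 105 108 111 111 112 113 115
139 263 118 118 119 116 109 107 105 114 118 119 118 118 116 111 112 109 105  98  94  87  92  95  98  99 100 101 102 104 106
140 263 117 116 119 115 109 107 104 114 118 119 118 118 119 119 118 110 104 102 106  97  92  92  91  93  93  94  94  96  97
141 263 113 114 114 113 108 107 103 111 116 116 117 116 117 117 117 109 105 103 108  98  92  90  89  91  91  92  92  94  93
142 263 110 112 113 112 110 107 103 111 114 114 114 114 114 114 114 108 104 105 106  97  90  91  90  91  91  91  91  93  93
143 263 108 113 113 111 110 109 110 120 122 121 117 113 112 112 112 108 108 108 106  94  89  90  90  92  91  91  92  92  93
144 263 105 111 112 111 109 109 110 122 131 134 123 11
[... 1229 characters left out ...]
 108 110 134 155 162 159 141 119 110 103  87 109 142 172 183 185 185 184 184 183
155 263 112 113 113 112 111 113 112 113 113 111 119 155 175 178 174 154 124 110 104  82  95 135 170 182 185 185 186 185 185
156 263 115 115 113 109 108 111 113 114 114 114 129 167 181 184 181 164 132 112 103  82  90 133 167 181 184 185 185 185 184
157 263 116 115 112 106 102 108 115 116 114 119 143 173 183 184 182 168 136 114 103  85  91 130 162 179 183 183 184 183 184
158 263 117 116 112 104 102 110 116 117 114 126 159 177 182 182 180 171 141 115 105  92  93 127 158 176 182 182 183 184 183
159 263 117 116 109 102 103 112 117 117 116 132 169 182 183 182 182 171 142 116 106  96  98 120 150 174 181 183 183 184 184
```

```bash
python3 - <<'E'
from fit import *
import fit as F
np.set_printoptions(precision=2,suppress=True)
s=sense();p=s["eef_pos"]; zb=p[2]-197.6
L=[capture("side") for _ in range(3)]; c=dict(L[0]); c["pixels"]=np.mean([l["pixels"] for l in L],0).astype(np.uint8); F.cs["side"]=c;F.G["side"]=grads(c)
ct=box(-40,40,-125,125,zb,zb+8,True)
for sd in(0,1): print(F.fit([p[0]-4,p[1],.08],{"side":ct},(12,12,.02),300,sd))
C0=pickle.load(open("c0.pkl","rb"))["side"]["pixels"].astype(int); C2=pickle.load(open("c2.pkl","rb"))["side"]["pixels"].astype(int)
d=np.abs(c["pixels"].astype(int)-C0).sum(2); d2=np.abs(C2-C0).sum(2)
for nm,D,c0 in(("now",d,262),("c2",d2,276)):
    print(nm,c0)
    for r in range(134,200,2): print(r,"".join("#" if v>90 else "+" if v>30 else "." for v in D[r,c0:c0+40]))
q=[p+[0,0,-30],p+[0,0,-150],np.array([p[0],p[1]+90,zb+118]),np.array([p[0],p[1]-90,zb+118])]
print([proj(c,v) for v in q])
E
```

```text
(array([ 480.22, -318.27,    0.09]), np.float64(15179.598771286843))
(array([ 480.45, -319.49,    0.1 ]), np.float64(15356.551183331936))
now 262
134 .................++++#########++........
136 ...............+++#####+..++............
138 ...............+++###+..................
140 ...............+++++....................
142 ...............+++++....................
144 ................+++.++..................
146 ................+#+..+..................
148 ....................++..................
150 .................++.+++.................
152 ...................+###+................
154 .................+######+...............
156 .................+#######...............
158 ..................#######+..............
160 .................+########..............
162 .................+########.+..++........
164 .................+######+.##+...........
166 .................+####++.####++.........
168 ...............+++#####++####++.........
170 ...............##+#####.+######.........
172 ..............+##++####.+######+........
174 ..............+##++####++######+........
176 .....
[... 1423 characters left out ...]
..............
174 .......+#####+++.+#####+................
176 .......######+++.+######................
178 ......+######++..+######................
180 ......########+#########................
182 .....+##################................
184 .....+##################................
186 .....+#################+................
188 ......+++++++++++######+................
190 ........................................
192 ........................................
194 ........................................
196 ........................................
198 ........................................
[array([278.21, 144.1 ]), array([276.94, 166.28]), array([275.17, 162.23]), array([279.98, 145.37])]
```

```bash
cat > prof.py <<'E'
from fit import *
np.set_printoptions(precision=2,suppress=True)
def run():
    s=sense();p=np.array(s["eef_pos"]);print("t",s["time_s"],p,"F",s["force"].round(2),"tq",s["wrist_torque"].round(2))
    T=capture("top");C0=pickle.load(open("c0.pkl","rb"));im=T["pixels"].astype(np.float32)
    for yy in(95,110,118,-110):
        xs=np.arange(-80,81,5);P=np.array([proj(T,W((p[0],p[1],.08),(x,yy,127))) for x in xs],np.float32)
        a=cv2.remap(im,P[None,:,0],P[None,:,1],1)[0];b=cv2.remap(C0["top"]["pixels"].astype(np.float32),P[None,:,0],P[None,:,1],1)[0]
        print("top y",yy,"".join("#" if v>90 else "+" if v>40 else "." for v in np.abs(a-b).sum(1)),"(-80..80 by 5)",[int(v) for v in a[:,0]])
    S=capture("side");D=np.abs(S["pixels"].astype(int)-C0["side"]["pixels"]).sum(2)
    o=proj(S,p+[0,0,-195]);r=int(round(o[1]))
    for q in(r-2,r,r+2,r+4): i=np.where(D[q,int(o[0])-25:int(o[0])+25]>60)[0]; print("side base row",q,"mid",(i.min()+i.max())/2+int(o[0])-25 if len(i) else None,"n",len(i),"pred",o)
    o=proj(S,p+[0,0,-20]);r=int(round(o[1]))
    for q in range(r-3,r+3): i=np.where(D[q,int(o[0])-6:int(o[0])+7]>25)[0]; print("mast top row",q,i+int(o[0])-6,"pred",o.round(1))
if __name__=="__main__": run()
E
python3 prof.py
```

```text
t 29.65 [ 491.96 -329.37  319.46] F [-1.91  0.05 -7.72] tq [-0.21  1.42  0.06]
top y 95 .##############++................ (-80..80 by 5) [72, 131, 176, 189, 189, 186, 163, 122, 104, 104, 79, 41, 20, 18, 26, 38, 48, 53, 62, 67, 69, 67, 65, 64, 64, 63, 61, 59, 57, 56, 57, 53, 48]
top y 110 +###########++###+............... (-80..80 by 5) [79, 136, 175, 185, 186, 184, 163, 122, 103, 108, 99, 90, 88, 99, 125, 146, 137, 103, 76, 69, 69, 70, 68, 67, 64, 63, 62, 60, 58, 58, 57, 54, 49]
top y 118 .+++###++++++####+............... (-80..80 by 5) [62, 90, 116, 126, 134, 137, 125, 99, 92, 103, 111, 114, 118, 129, 154, 162, 137, 96, 72, 68, 69, 69, 68, 66, 65, 64, 63, 59, 58, 58, 58, 55, 49]
top y -110 #################................ (-80..80 by 5) [36, 35, 38, 45, 40, 28, 19, 16, 19, 26, 32, 32, 29, 26, 25, 29, 43, 57, 63, 62, 62, 59, 56, 52, 48, 59, 102, 128, 118, 117, 127, 130, 130]
side base row 172 mid 281.0 n 13 pred [276.45 174.19]
side base row 174 mid 281.0 n 14 pred [276.45 174.19]
side base row 176 mid 280.5 n 16 pred [276.45 174.19]
side base row 178 mid 280.5 n 17 pred [276.45 174.19]
mast top row 139 [276 277 278 279 280 281 282] pred [278.3 142.2]
mast top row 140 [277 278 279 280] pred [278.3 142.2]
mast top row 141 [277 278 279 280] pred [278.3 142.2]
mast top row 142 [277 278 279 280] pred [278.3 142.2]
mast top row 143 [277 278 279 280] pred [278.3 142.2]
mast top row 144 [277 278 279 280 281] pred [278.3 142.2]
```

The base is swinging about 36 mm towards -x: the carrier pivots in the grip after moving. I'll hold still and watch.

Emit:
{"fn": "drive_tool", "kwargs": {"commands": "0 0 0 0 0 0 0;0 0 0 0 0 0 0;0 0 0 0 0 0 0"}}

```text
time_s: 30.0
eef_pos: [492.3, -329.2, 319.6]
ee_rot: [-0.015, 0.933, 0.036, 0.358]
force: [2.2, 0.0, -7.6]
grip_width: 0.064
grip_force: 79.7
```

```bash
python3 prof.py | grep -v mast
```

```text
t 30.0 [ 492.31 -329.19  319.59] F [ 2.18  0.02 -7.64] tq [-0.17  0.98  0.02]
top y 95 .............+######+.+.#######.. (-80..80 by 5) [48, 53, 64, 67, 66, 63, 63, 64, 67, 67, 66, 63, 64, 107, 171, 201, 204, 204, 195, 162, 111, 68, 52, 73, 127, 177, 202, 209, 203, 173, 116, 66, 48]
top y 110 .............+########++#######.. (-80..80 by 5) [48, 51, 63, 67, 66, 63, 63, 64, 66, 66, 64, 63, 69, 107, 164, 198, 206, 206, 198, 167, 127, 98, 87, 103, 140, 182, 201, 207, 206, 182, 123, 67, 47]
top y 118 .............+######+++++#####+.. (-80..80 by 5) [49, 51, 60, 66, 66, 64, 63, 64, 66, 67, 66, 64, 68, 97, 142, 171, 174, 169, 157, 136, 123, 117, 111, 110, 119, 136, 146, 150, 154, 139, 95, 59, 47]
top y -110 #####################+........... (-80..80 by 5) [37, 36, 40, 47, 43, 28, 18, 16, 20, 26, 32, 32, 28, 27, 49, 101, 158, 191, 196, 177, 132, 77, 51, 50, 48, 61, 104, 128, 117, 118, 127, 130, 130]
side base row 172 mid 271.0 n 14 pred [276.38 174.18]
side base row 174 mid 271.0 n 13 pred [276.38 174.18]
side base row 176 mid 271.0 n 13 pred [276.38 174.18]
side base row 178 mid 270.5 n 15 pred [276.38 174.18]
```

Emit:
{"fn": "drive_tool", "kwargs": {"commands": "0 0 0 0 0 0 0;0 0 0 0 0 0 0;0 0 0 0 0 0 0;0 0 0 0 0 0 0;0 0 0 0 0 0 0;0 0 0 0 0 0 0"}}

```text
time_s: 30.6
eef_pos: [492.2, -329.2, 319.4]
ee_rot: [-0.015, 0.933, 0.036, 0.358]
force: [-0.2, 0.2, -8.2]
grip_width: 0.061
grip_force: 78.5
```

```bash
python3 prof.py
```

```text
t 30.6 [ 492.16 -329.24  319.44] F [-0.21  0.17 -8.19] tq [-0.2   1.26 -0.04]
top y 95 .......###########+.####+........ (-80..80 by 5) [47, 52, 63, 66, 64, 61, 77, 130, 179, 195, 198, 196, 179, 145, 118, 82, 38, 24, 40, 67, 128, 181, 188, 152, 99, 66, 60, 58, 56, 56, 56, 52, 48]
top y 110 .......##########++#####+........ (-80..80 by 5) [49, 50, 62, 68, 65, 61, 78, 131, 181, 198, 200, 195, 176, 143, 118, 98, 78, 74, 93, 131, 174, 196, 190, 151, 95, 66, 61, 59, 57, 57, 58, 54, 48]
top y 118 .......+#####++++++####+......... (-80..80 by 5) [49, 51, 60, 67, 66, 63, 71, 105, 139, 145, 141, 137, 125, 106, 98, 101, 103, 108, 115, 126, 138, 142, 134, 107, 77, 64, 61, 61, 58, 57, 57, 56, 49]
top y -110 ###################.####+........ (-80..80 by 5) [37, 37, 39, 47, 42, 29, 19, 17, 19, 26, 32, 32, 33, 33, 34, 37, 27, 16, 26, 61, 121, 172, 177, 137, 81, 63, 102, 128, 118, 117, 126, 130, 130]
side base row 172 mid 274.5 n 15 pred [276.41 174.2 ]
side base row 174 mid 274.0 n 16 pred [276.41 174.2 ]
side base row 176 mid 274.0 n 15 pred [276.41 174.2 ]
side base row 178 mid 274.0 n 15 pred [276.41 174.2 ]
mast top row 139 [276 277 278 279 280 281 282] pred [278.3 142.2]
mast top row 140 [276 277 278 279 280] pred [278.3 142.2]
mast top row 141 [276 277 278 279] pred [278.3 142.2]
mast top row 142 [276 277 278 279] pred [278.3 142.2]
mast top row 143 [276 277 278 279] pred [278.3 142.2]
mast top row 144 [276 277 278 279] pred [278.3 142.2]
```

It's a lightly damped swing. I'll hold still and sample the decay.

Emit:
{"fn": "drive_tool", "kwargs": {"commands": "0 0 0 0 0 0 0;0 0 0 0 0 0 0;0 0 0 0 0 0 0;0 0 0 0 0 0 0;0 0 0 0 0 0 0;0 0 0 0 0 0 0;0 0 0 0 0 0 0;0 0 0 0 0 0 0", "force": 115}}

```text
time_s: 31.37
eef_pos: [492.1, -329.3, 319.5]
ee_rot: [-0.015, 0.933, 0.036, 0.358]
force: [-0.8, -0.5, -7.4]
grip_width: 0.033
grip_force: 105.4
```

```bash
python3 - <<'E'
from h import *
o=[]
for _ in range(18):
    capture("side"); s=sense(); o.append((round(s["time_s"],2),round(s["force"][0],1),round(s["wrist_torque"][1],2)))
print(o,s["grip_width"],s["grip_force"],s["eef_pos"])
E
```

```text
[(31.42, np.float64(0.2), np.float64(1.26)), (31.47, np.float64(0.7), np.float64(1.16)), (31.52, np.float64(1.0), np.float64(1.08)), (31.57, np.float64(0.8), np.float64(1.15)), (31.62, np.float64(0.2), np.float64(1.08)), (31.67, np.float64(1.1), np.float64(1.08)), (31.72, np.float64(-0.6), np.float64(1.18)), (31.77, np.float64(0.1), np.float64(1.22)), (31.82, np.float64(0.7), np.float64(1.24)), (31.87, np.float64(-0.3), np.float64(1.26)), (31.92, np.float64(-1.3), np.float64(1.35)), (31.97, np.float64(-1.0), np.float64(1.31)), (32.02, np.float64(-1.2), np.float64(1.4)), (32.07, np.float64(-0.7), np.float64(1.34)), (32.12, np.float64(-0.9), np.float64(1.33)), (32.17, np.float64(0.4), np.float64(1.24)), (32.22, np.float64(0.5), np.float64(1.23)), (32.27, np.float64(0.5), np.float64(1.17))] 0.025300569416892283 106.074477173388 [ 492.17550455 -329.25197677  319.47305735]
```

Emit:
{"fn": "drive_tool", "kwargs": {"commands": "0 0 0 0 0 0 0;0 0 0 0 0 0 0;0 0 0 0 0 0 0;0 0 0 0 0 0 0;0 0 0 0 0 0 0;0 0 0 0 0 0 0;0 0 0 0 0 0 0;0 0 0 0 0 0 0;0 0 0 0 0 0 0;0 0 0 0 0 0 0;0 0 0 0 0 0 0;0 0 0 0 0 0 0;0 0 0 0 0 0 0;0 0 0 0 0 0 0;0 0 0 0 0 0 0;0 0 0 0 0 0 0;0 0 0 0 0 0 0;0 0 0 0 0 0 0;0 0 0 0 0 0 0;0 0 0 0 0 0 0"}}

```text
time_s: 33.93
eef_pos: [492.2, -329.2, 319.5]
ee_rot: [-0.015, 0.933, 0.036, 0.358]
force: [0.8, -0.3, -7.1]
grip_width: 0.03
grip_force: 106.4
```

```bash
python3 - <<'E'
from h import *
o=[]
for _ in range(18):
    capture("side"); s=sense(); o.append((round(float(s["time_s"]),2),round(float(s["force"][0]),1),round(float(s["wrist_torque"][1]),2)))
print(o,s["grip_width"],s["grip_force"])
E
python3 prof.py
```

```text
[(33.98, 0.5, 1.13), (34.03, 0.3, 1.17), (34.08, -0.2, 1.13), (34.13, 0.4, 1.16), (34.18, 0.1, 1.22), (34.23, -0.2, 1.2), (34.28, 1.0, 1.25), (34.33, -0.9, 1.27), (34.38, -0.6, 1.26), (34.43, -0.3, 1.29), (34.48, 0.1, 1.3), (34.53, -0.7, 1.32), (34.58, 0.1, 1.29), (34.63, -0.3, 1.23), (34.68, -0.7, 1.21), (34.73, -0.1, 1.23), (34.78, 0.4, 1.15), (34.83, 0.5, 1.2)] 0.03113448785350828 106.70015964657068
t 34.8333 [ 492.19 -329.24  319.48] F [ 0.49  0.38 -6.85] tq [-0.12  1.2   0.01]
top y 95 ........###########++####........ (-80..80 by 5) [48, 53, 63, 67, 65, 61, 60, 85, 147, 192, 200, 200, 194, 170, 141, 110, 65, 31, 37, 53, 108, 173, 198, 182, 134, 84, 62, 58, 57, 57, 56, 51, 48]
top y 110 ........########++++#####........ (-80..80 by 5) [50, 51, 62, 67, 66, 63, 61, 78, 136, 187, 201, 200, 194, 169, 140, 117, 99, 89, 93, 117, 157, 190, 200, 183, 126, 75, 60, 58, 57, 57, 57, 54, 48]
top y 118 ........+####+++++++####+........ (-80..80 by 5) [49, 50, 61, 66, 65, 64, 62, 71, 106, 138, 140, 133, 127, 114, 101, 98, 101, 104, 110, 120, 130, 134, 136, 125, 95, 69, 61, 60, 58, 57, 58, 55, 49]
top y -110 ###################.#####........ (-80..80 by 5) [37, 37, 39, 46, 42, 28, 18, 17, 20, 27, 36, 40, 37, 36, 42, 55, 53, 33, 28, 63, 123, 174, 183, 148, 90, 66, 101, 128, 118, 118, 127, 130, 130]
side base row 172 mid 275.0 n 16 pred [276.41 174.2 ]
side base row 174 mid 275.5 n 15 pred [276.41 174.2 ]
side base row 176 mid 275.0 n 16 pred [276.41 174.2 ]
side base row 178 mid 275.0 n 17 pred [276.41 174.2 ]
mast top row 139 [276 277 278 279 280 281 282] pred [278.2 142.2]
mast top row 140 [276 277 278 279 280] pred [278.2 142.2]
mast top row 141 [276 277 278 279] pred [278.2 142.2]
mast top row 142 [276 277 278 279] pred [278.2 142.2]
mast top row 143 [276 277 278 279] pred [278.2 142.2]
mast top row 144 [276 277 278 279] pred [278.2 142.2]
```

The swing has decayed and the bar lines up with the fork seat to within about 2 mm in both views. I'll lower gently.

Emit:
{"fn": "drive_tool", "kwargs": {"commands": "0.005 0.005 -0.02 0 0 0 0;0.005 0.005 -0.025 0 0 0 0;0 0 -0.025 0 0 0 0;0 0 -0.025 0 0 0 0;0 0 -0.025 0 0 0 0;0 0 -0.02 0 0 0 0;0 0 -0.02 0 0 0 0;0 0 -0.02 0 0 0 0;0 0 -0.02 0 0 0 0;0 0 -0.015 0 0 0 0;0 0 -0.015 0 0 0 0;0 0 -0.015 0 0 0 0;0 0 -0.015 0 0 0 0;0 0 -0.015 0 0 0 0;0 0 -0.015 0 0 0 0;0 0 -0.015 0 0 0 0;0 0 -0.015 0 0 0 0;0 0 -0.015 0 0 0 0;0 0 -0.015 0 0 0 0;0 0 0 0 0 0 0"}}

```text
time_s: 36.6
eef_pos: [493.2, -328.3, 284.3]
ee_rot: [-0.015, 0.933, 0.036, 0.358]
force: [-0.3, -1.5, -6.6]
grip_width: 0.027
grip_force: 108.6
```

Emit:
{"fn": "drive_tool", "kwargs": {"commands": "0 0 -0.015 0 0 0 0;0 0 -0.015 0 0 0 0;0 0 -0.015 0 0 0 0;0 0 -0.015 0 0 0 0;0 0 -0.015 0 0 0 0;0 0 -0.015 0 0 0 0;0 0 -0.015 0 0 0 0;0 0 0 0 0 0 0;0 0 0 0 0 0 0"}}

```text
time_s: 37.35
eef_pos: [493.2, -328.3, 274.0]
ee_rot: [-0.015, 0.933, 0.036, 0.358]
force: [-1.2, -1.5, -3.4]
grip_width: 0.03
grip_force: 109.5
```

```bash
python3 prof.py | grep -v top; python3 - <<'E'
from h import *
f=[]
for _ in range(6): capture("top"); s=sense(); f.append(s["force"])
print(np.mean(f,0).round(2),s["wrist_torque"],s["grip_width"])
E
```

```text
t 37.35 [ 493.17 -328.34  274.03] F [-1.25 -1.46 -3.4 ] tq [-0.22  0.84 -0.15]
side base row 180 mid 277.0 n 16 pred [275.74 182.08]
side base row 182 mid 276.0 n 16 pred [275.74 182.08]
side base row 184 mid 276.0 n 16 pred [275.74 182.08]
side base row 186 mid 276.0 n 16 pred [275.74 182.08]
[-0.68 -1.77 -3.65] [-0.27407414  0.86271699 -0.19511922] 0.03209686869443036
```

Load is transferring as expected: 3.9 N at 19 mm of spring. I'll continue.

Emit:
{"fn": "drive_tool", "kwargs": {"commands": "0 0 -0.015 0 0 0 0;0 0 -0.015 0 0 0 0;0 0 -0.015 0 0 0 0;0 0 -0.015 0 0 0 0;0 0 -0.015 0 0 0 0;0 0 -0.015 0 0 0 0;0 0 -0.015 0 0 0 0;0 0 -0.015 0 0 0 0;0 0 -0.015 0 0 0 0;0 0 -0.015 0 0 0 0;0 0 0 0 0 0 0;0 0 0 0 0 0 0"}}

```text
time_s: 38.75
eef_pos: [493.2, -328.4, 259.0]
ee_rot: [-0.015, 0.933, 0.036, 0.358]
force: [-0.9, -2.2, -0.6]
grip_width: 0.029
grip_force: 112.1
```

```bash
python3 - <<'E'
from h import *
f=[]
for _ in range(8): capture("top"); s=sense(); f.append(s["force"])
print(s["eef_pos"],np.mean(f,0).round(2),s["wrist_torque"],s["grip_width"])
E
```

```text
[ 493.17488695 -328.29931699  259.01943635] [-0.93 -3.02 -0.9 ] [-0.4763799   0.51366827 -0.35864805] 0.028953245949611697
```

```bash
python3 - <<'E'
from fit import *
np.set_printoptions(precision=2,suppress=True)
s=sense();p=np.array(s["eef_pos"]);L=[capture("top") for _ in range(4)];T=L[0];im=np.mean([l["pixels"] for l in L],0).astype(np.float32)
C0=pickle.load(open("c0.pkl","rb"))["top"]["pixels"].astype(np.float32)
def pr(im,pts): P=np.array([proj(T,q) for q in pts],np.float32); return cv2.remap(im,P[None,:,0],P[None,:,1],1)[0]
zb=p[2]-197.6+8
for x in(-30,-20,25,32):
    for lo,hi in((100,151),(-150,-99)):
        ys=np.arange(lo,hi,5); a=pr(im,[W((p[0],p[1],.08),(x,y,zb)) for y in ys]); print("base x",x,lo,[int(v) for v in a[:,0]])
# prongs near tips (world frame assume seat 497,-328)
for dz in(34,):
  for x in(-24,-20,-16):
    ys=np.arange(-44,45,3); zz=272-dz if x<-22 else 266-dz
    a=pr(im,[W((497,-328,.08),(x,y,zz)) for y in ys]); print("prong x",x,[int(v) for v in a[:,0]]);print("   red",[int(v) for v in a[:,2]])
a=pr(C0,[W((497,-328,.08),(-22,y,270)) for y in ys]); print("c0 ref",[int(v) for v in a[:,0]])
S=capture("side");g=S["pixels"]
o=proj(S,W((497,-328,.08),(0,0,226)));print("seat px",o)
E
```

```text
base x -30 100 [196, 197, 199, 185, 131, 78, 66, 67, 68, 68, 68]
base x -30 -150 [63, 60, 51, 39, 32, 33, 43, 51, 47, 34, 26]
base x -20 100 [155, 156, 156, 143, 103, 70, 64, 65, 65, 66, 66]
base x -20 -150 [68, 68, 65, 58, 51, 43, 41, 41, 36, 36, 41]
base x 25 100 [186, 194, 200, 188, 138, 83, 68, 69, 69, 69, 69]
base x 25 -150 [60, 59, 64, 90, 136, 168, 180, 184, 186, 187, 188]
base x 32 100 [151, 156, 160, 152, 113, 77, 69, 70, 70, 71, 71]
base x 32 -150 [57, 57, 60, 75, 105, 131, 140, 140, 141, 143, 147]
prong x -24 [29, 35, 42, 47, 47, 42, 41, 43, 47, 44, 42, 40, 38, 32, 25, 23, 26, 31, 45, 64, 86, 103, 109, 109, 114, 127, 144, 158, 169, 177]
   red [71, 71, 71, 67, 58, 45, 41, 40, 45, 41, 40, 37, 35, 29, 22, 20, 23, 30, 44, 63, 85, 102, 109, 110, 115, 128, 145, 159, 171, 180]
prong x -20 [54, 65, 73, 76, 67, 60, 55, 60, 59, 55, 55, 54, 50, 38, 30, 26, 34, 47, 61, 83, 103, 119, 119, 122, 127, 142, 156, 168, 176, 183]
   red [102, 99, 97, 90, 74, 62, 53, 57, 57, 53, 52, 51, 47, 35, 27, 24, 33, 46, 61, 82, 102, 118, 120, 123, 128, 144, 158, 170, 178, 186]
prong x -16 [98, 111, 117, 115, 103, 87, 74, 71, 66, 62, 63, 65, 65, 52, 42, 37, 48, 63, 79, 96, 115, 129, 132, 135, 141, 153, 166, 178, 186, 190]
   red [140, 136, 131, 123, 106, 87, 73, 68, 64, 60, 60, 62, 61, 49, 39, 36, 48, 64, 79, 97, 114, 129, 132, 136, 142, 155, 168, 180, 187, 192]
c0 ref [67, 67, 67, 68, 79, 95, 111, 111, 101, 90, 91, 104, 116, 123, 124, 122, 120, 117, 115, 114, 120, 124, 125, 121, 118, 116, 117, 119, 121, 123]
seat px [276.43 156.02]
```

Emit:
{"fn": "drive_tool", "kwargs": {"commands": "0 -0.01 -0.01 0 0 0 0;0 -0.01 -0.01 0 0 0 0;0 0 -0.01 0 0 0 0;0 0 0 0 0 0 0;0 0 0 0 0 0 0"}}

```text
time_s: 39.82
eef_pos: [493.2, -329.5, 255.7]
ee_rot: [-0.016, 0.933, 0.037, 0.358]
force: [-1.7, 3.4, 0.8]
grip_width: 0.028
grip_force: 111.8
```

```bash
python3 - <<'E'
from h import *
f=[]
for _ in range(8): capture("top"); s=sense(); f.append(s["force"])
print(s["eef_pos"],np.mean(f,0).round(2),np.std(f,0).round(2),s["wrist_torque"],s["grip_width"])
E
```

```text
[ 493.16567429 -330.10942507  255.95440881] [-1.04  3.85 -0.69] [0.43 0.56 0.38] [0.54034081 0.48626952 0.51481448] 0.028668454473090146
```

The sideways force is only friction: it flips sign with 1–2 mm of motion. I'll centre it, take off the remaining weight, relax the grip and then open.

Emit:
{"fn": "drive_tool", "kwargs": {"commands": "0 0.009 -0.01 0 0 0 0;0 0 -0.01 0 0 0 0;0 0 -0.01 0 0 0 0;0 0 0 0 0 0 0;0 0 0 0 0 0 0", "force": 20}}

```text
time_s: 40.63
eef_pos: [493.1, -329.8, 253.0]
ee_rot: [-0.015, 0.933, 0.036, 0.358]
force: [-1.5, 0.1, 0.5]
grip_width: 0.03
grip_force: 112.3
```

```bash
python3 - <<'E'
from h import *
f=[]
for _ in range(8): capture("top"); s=sense(); f.append(s["force"])
print(s["eef_pos"],np.mean(f,0).round(2),np.std(f,0).round(2),s["wrist_torque"],s["grip_width"],s["grip_force"])
E
```

```text
[ 493.15402677 -329.62468371  253.05976772] [-0.97 -1.4   0.44] [0.46 0.63 0.22] [-0.28156122  0.3326784  -0.16178238] 0.032272626084911445 112.37063247710466
```

Emit:
{"fn": "drive_tool", "kwargs": {"commands": "0 0 0.015 0 0 0 6;0 0 0 0 0 0 10;0 0 0 0 0 0 14;0 0 0 0 0 0 18;0 0 0 0 0 0 24;0 0 0 0 0 0 30;0 0 0 0 0 0 35;0 0 0 0 0 0 35;0 0 0 0 0 0 35", "force": 20}}

```text
time_s: 41.78
eef_pos: [493.2, -329.3, 254.5]
ee_rot: [-0.016, 0.933, 0.036, 0.358]
force: [-0.0, -0.6, 0.2]
grip_width: 0.349
grip_force: 0.0
```

```bash
python3 prof.py | grep -v mast; python3 -c "
from h import *
s=sense();print(s['grip_width'],s['grip_force'],s['force'])"
```

```text
t 41.7833 [ 493.16 -329.27  254.45] F [-0.03 -0.63  0.16] tq [-0.03  0.32 -0.04]
top y 95 .....+##########+.####+.......... (-80..80 by 5) [49, 55, 65, 65, 64, 92, 155, 193, 198, 198, 190, 164, 132, 98, 55, 32, 47, 70, 130, 184, 199, 171, 112, 69, 61, 62, 61, 58, 57, 57, 57, 51, 48]
top y 110 ......##########+.#####.......... (-80..80 by 5) [48, 53, 63, 66, 63, 79, 137, 186, 198, 197, 190, 167, 138, 104, 55, 27, 35, 67, 128, 183, 200, 182, 123, 74, 62, 62, 62, 60, 58, 58, 57, 53, 49]
top y 118 ......###########+####+.......... (-80..80 by 5) [49, 52, 63, 66, 64, 74, 130, 182, 197, 198, 191, 166, 135, 103, 62, 40, 53, 96, 153, 189, 197, 172, 116, 71, 63, 63, 62, 60, 58, 58, 57, 54, 49]
top y -110 ##.+#############++###+.......... (-80..80 by 5) [45, 58, 62, 58, 49, 46, 47, 44, 38, 32, 30, 40, 74, 102, 83, 45, 33, 71, 119, 148, 150, 127, 87, 54, 47, 70, 113, 126, 116, 120, 128, 130, 130]
side base row 183 mid 276.0 n 16 pred [275.58 185.29]
side base row 185 mid 276.0 n 17 pred [275.58 185.29]
side base row 187 mid 275.5 n 15 pred [275.58 185.29]
side base row 189 mid 275.0 n 16 pred [275.58 185.29]
0.35314715948019776 0.0 [-0.43421217 -0.82696674  0.36051077]
```

It hangs on its own. I'll retreat along the tool axis.

Emit:
{"fn": "drive_tool", "kwargs": {"commands": "-0.067 -0.005 0.074 0 0 0 35;-0.1 -0.008 0.111 0 0 0 35;-0.134 -0.011 0.149 0 0 0 35;-0.167 -0.013 0.15 0 0 0 35;-0.2 -0.016 0.1 0 0 0 35;-0.25 -0.02 0.1 0 0 0 35;-0.25 -0.02 0 0 0 0 35;-0.2 0 0 0 0 0 35;-0.1 0 0 0 0 0 35;0 0 0 0 0 0 35;0 0 0 0 0 0 35"}}

```text
time_s: 42.8
eef_pos: [346.1, -338.9, 323.4]
ee_rot: [-0.015, 0.933, 0.036, 0.358]
force: [0.2, -0.2, 0.8]
grip_width: 0.349
grip_force: 0.0
```

```bash
cat > chk.py <<'E'
from fit import *
np.set_printoptions(precision=2,suppress=True)
s=sense();print(s["time_s"],s["eef_pos"],s["force"])
C0=pickle.load(open("c0.pkl","rb"))
for n in("side","top"):
    A=capture(n)["pixels"].astype(int)
    for _ in range(3): B=capture(n)
    B=B["pixels"].astype(int); r,c=np.where(np.abs(A-B).sum(2)>60); print(n,"motion px",len(r),(c.mean().round(),r.mean().round()) if len(r) else "")
    if n=="side":
        D=np.abs(B-C0["side"]["pixels"]).sum(2)
        for q in range(132,202,2): print(q,"".join("#" if v>90 else "+" if v>30 else "." for v in D[q,258:300]))
E
python3 chk.py
```

```text
42.8 [ 346.09 -338.91  323.36] [ 0.16 -0.19  0.76]
side motion px 0 
132 ..........................................
134 .....++++.................................
136 ....+#####+...............................
138 ....+####++...............................
140 ..........................................
142 ..........................................
144 ...........+++++..........................
146 .........+++..+++......++.................
148 .........+++++++++...+++..................
150 ........+++++++++.+++.....................
152 .........++++++.++###++#+.................
154 ........+++++.++.+###.+++.................
156 .........++++++++######+..................
158 ..............+++####+++..................
160 ..............++#######+..................
162 .................####+....................
164 .................++#+.....................
166 ..................+#+.....................
168 .................++++.....................
170 ................++++++....................
172 ...........+####+++++++...................
174 ..........+######..++####+................
176 ..........+#####+..+######................
178 ..........+#####++.+######+...............
180 .........+######++++######+...............
182 .........+#####++#++######+...............
184 .........+#####++##+######+...............
186 .........+####+++#++######................
188 ........+#####++++++#####+................
190 ........+######++++######+................
192 ....+++.+#######++#######+................
194 .......++#################................
196 .......+#################+................
198 .....+++#################+................
200 ......+......++++++++++++.................
top motion px 1 (np.float64(343.0), np.float64(250.0))
```

Emit:
{"fn": "drive_tool", "kwargs": {"commands": "0 0 0 0 0 0 35;0 0 0 0 0 0 35;0 0 0 0 0 0 35;0 0 0 0 0 0 35;0 0 0 0 0 0 35;0 0 0 0 0 0 35;0 0 0 0 0 0 35;0 0 0 0 0 0 35;0 0 0 0 0 0 35;0 0 0 0 0 0 35;0 0 0 0 0 0 35;0 0 0 0 0 0 35"}}

```text
time_s: 44.2
eef_pos: [346.3, -338.7, 322.8]
ee_rot: [-0.015, 0.933, 0.036, 0.358]
force: [-0.5, -0.2, -0.0]
grip_width: 0.35
grip_force: 0.0
```

```bash
python3 chk.py | grep -v '[#]' | head -5; python3 -c "
from h import *
print(finish_job())"
```

```text
44.2 [ 346.35 -338.66  322.84] [-0.47 -0.24 -0.04]
side motion px 0 
132 ..........................................
134 .....++++.................................
140 ..........................................
the job is handed in; nothing more can be done
None
```

I seated both tiles in their matching slots, hung the loaded carrier on both prongs with the robot clear, and handed the job in at about 45 s; the last images showed no motion in the carrier, but the hand-in gave no verdict.

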